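# Pull the plug pin, park it, and snap the travel cap onto a filter holder

## Robot

A 7-joint arm with a two-finger parallel gripper is mounted at the origin on the work surface; the furniture and walls round the work are solid. World frame = base frame: x ahead of the robot, y to its left, z up, the work surface at z = 0. Lengths are in m, angles in degrees, forces in N, time in s.
With the tool pointing down it reaches from about 0.4 to 0.85 m from the base axis. Payload 10.4 kg.
Tool frame: the origin (TCP) lies at the very end of the fingers, on their centre line; the grasp point (between the pads) lies 19 mm behind it; z points along the fingers, y is the direction in which the jaws open and shut (so a half turn about z gives the same grasp; the last joint's range is limited). The gripper opens to 87 mm and grips with 3 to 60 N. Pads are 19 mm wide; open, the fingers measure 117 mm over their backs; the gripper's body (75 mm by 190 mm) begins 51 mm behind the grasp point.
Start: joints at [71.757, 19.034, -3.707, 83.658, 1.238, 77.344, -5.071], TCP at [0.182, -0.598, 0.185] pointing down, gripper open.
Joint ranges: [-148.97, 148.97], [-28.65, 121.19], [-84.17, 76.75], [9.2, 138.47], [-72.65, 252.65], [3.7, 117.97], [-149.18, 149.18]. Speed limits (degrees/s): [127.2, 127.2, 159.86, 159.86, 180, 180, 180].

## Interface

Orientations are given as a 3x3 rotation matrix whose columns are the frame's x, y, z axes.
In Python, from workcell import * gives the robot as it stands.
- The arm moves only by the tool jog_arm, never from a script. Its argument "steps" is a list of rows, each a list of 6 numbers: the shift along the tool's x, y, z in units of 40 mm (1.0 is 40 mm), then the turn, a rotation vector about the tool's x, y, z in units of 5 degrees (1.0 is 5 degrees). In form: [[tx, ty, tz, wx, wy, wz], ...]. A call has 1 to 12 rows; each row is the pose to reach, as a shift and turn from the pose commanded when the call began, along the tool's axes at that moment; what a row does not reach only later rows make up. A row lasts 1/12 s, in which the tool goes at most 41.7 mm and 7.16 degrees, less where a joint would pass 70% of its speed; a pose out of reach is approached as far as the arm can. A call with a gripper value outside its range is refused whole. "gripper" is the opening, from 0 (shut) to 1 (fully open), set as the call begins (left out, the last holds). The fingers move at their own pace and stop on an object; "squeeze" is the grip in N (left out, the last holds). Time passes only in rows, so rows that repeat a pose let the fingers close. It gives the time, the measured TCP pose, the force and the opening at its end, in the units of the state.
- sense(): the state, without advancing time (a new reading comes with each control period).
- camera(name): name is "scene" or "top" or "wrist"; returns the picture (480x640x3 uint8, red, green, blue); there is no depth.
- camera_model(name): a dict with "camera_matrix" (3x3 intrinsics, pixels), "k1" (the pictures are not rectified: a ray, as slopes to the right and down, at radius r is drawn at 1 + k1 r^2 times it, then the intrinsics apply), "R" (3x3) and "t" (3): a world point X has camera coordinates R X + t; the wrist camera has in their place "mount" (4x4, takes a point from camera to tool coordinates, whose origin is the TCP and whose axes are the flange's). Camera axes: x right, y down, z forward; pixel columns grow to the right and rows downward; lengths in m; the calibration is good to about 2 mm. A picture is of the moment at which its call begins: read the wrist's pose just before it. camera_model takes no time and is no camera call.
- close_job(): hands the job in, once; it reports no verdict.
The state is a dict: "t": time; "joint_pos": joint angles; "dq": joint speeds; "joint_efforts": joint torques, N m; "tool_pos": TCP position; "tool_rot": TCP orientation; "ft_force": force on the tool from outside, world axes, zero at the start; "ft_torque": the same for the moment, N m; "width": finger opening in m.
Only numpy, scipy, OpenCV 4.12 (cv2) and the standard library are available. Lean on these libraries where they do the work, as an engineer would, in place of code of your own. Each camera call takes 0.05 s, during which the arm holds its last target.

## Task

Get the filter holder ready to travel: draw the plug pin up out of its neck, hang it in the side notch of the stand's ledge and let go of it, then press the small snap cap (not the wide one) down over the open neck until it clicks fully home. Keep pressing after the click so that the seal beds in, and finish like that, with the fingers still on the cap and pushing it firmly down (10 to 20 N), not letting go. Leave the wide cap, the bottles and the dish where they are.

Things in the scene. Friction and masses are not known exactly. Their poses are not given: they have to be found in the camera images.
- stand: Fixed aluminium service stand, base 96 (x) x 146 (y) x 14 mm, with a white round filter holder (74 mm across) bolted on. Origin on the table, on the axis of the holder's upright neck; the base runs from y -51 to +95. Its +y axis points from the neck to the parking ledge, whose top is 64 mm up. The neck's shoulder is 54 mm up, its top 80 mm.
- neck_top (a point): Centre of the neck's top rim, 80 mm above the table, axes as the stand. Steel neck 24 mm across with a 3 mm chamfer, bored 11 mm; four spring balls stand 3 mm out of it, 10 mm below the rim. They push back as a cap goes over (about 8 to 12 N of push) and spring out into the cap's groove: the click.
- notch (a point): Parking place: on the pin's axis when parked, level with the ledge's top face, 5.8 mm from the notch's closed end, 64 mm above the table and 68 mm from the neck's axis along the stand's +y. Notch 11.6 mm wide, open towards +y; ledge 36 mm wide (stand x), 6 mm thick, its mouth 16 mm out from this point, with keeper lips 2.5 mm high either side, 12 to 16 mm out.
- pin: Loose plug pin, upright in the neck's bore at the start, 35 g. Origin on its axis at the underside of its collar, which rests on the neck's top; z up. Below: steel shank 8 mm across, 34 mm long. Collar 20 mm across, 3 mm thick. Above it a grey knurled knob 16 mm across, from 3 to 28 mm above the origin. Parked, its collar lies on the ledge and its shank hangs in the notch.
- snap_cap: The smaller white snap cap, loose, open side down on the table, 30 g. Origin: centre of the skirt's rim, z up. Skirt 38 mm across, 22 mm high; on top a round knob 20 mm across, from 22 to 44 mm above the origin. Bore 26.5 mm, with a chamfered mouth and a groove inside. Set loosely on the neck it stops on the spring balls, about 10 mm short of home.
- cap_seat (a point): Centre of the snap cap's inner roof, 18 mm above the cap's rim. Fully home it lies on the neck's top rim, the cap's rim 62 mm above the table. Going down, the push rises from about 10 mm above home, falls away at about 6 mm as the balls snap under the cap's lip and draw it in, and rises again, stiffly, with the roof on the rim.
- wide_cap: Bystander, white cap of a bigger holder: skirt 58 mm across, 20 mm high, knob 28 mm across up to 36 mm. Origin: centre of its underside. It may lie at either of the two caps' places.
- bottle_a: Bystander, frosted white bottle 39 mm across, 89 mm tall; origin at its underside.
- bottle_b: Bystander, frosted white bottle 41 mm across, 87 mm tall; origin at its underside.
- dropper: Bystander, small dropper bottle 27 mm across, 60 mm tall; origin at its underside.
- petri: Bystander, closed petri dish 90 mm across, 16 mm high; origin at its underside.

How it is judged (in metres and radians):
On the way, in this order (a step that is already met when the one before it is completed fails the run):
1. the pin hangs upright in the ledge's notch, its collar on the ledge, let go of (horizontal distance between pin and notch below 0.005 m and z of pin in the frame of notch between -0.002 and 0.002 m and angle between pin's own z axis and vertical below 0.08 rad and contact force between the fingers and pin below 0.2 N), for 0.3 s.
2. the snap cap has clicked home on the neck: its roof on the neck's rim (z of cap_seat in the frame of neck_top between -0.003 and 0.001 m and horizontal distance between cap_seat and neck_top below 0.003 m and angle between snap_cap's own z axis and vertical below 0.06 rad), for 0.2 s.
At the end, for the whole second after the job is handed in: Pin hanging in the notch (5 mm across, 2 mm in height, tilt 0.08 rad), not touched; snap cap home (roof within 1 mm of the neck's rim, 3 mm of its axis, tilt 0.06 rad), fingers on it with over 3 N and the cap pressed onto the neck with over 5 N (all of step 1 and all of step 2 and contact force between snap_cap and stand above 5 N and contact force between the fingers and snap_cap above 3 N); the arm keeps its last pose, push and grip.
It fails at once if wide_cap is moved more than 25 mm (distance of wide_cap from where it was at the start of the episode above 0.025 m).
It fails at once if bottle_a is moved more than 25 mm (distance of bottle_a from where it was at the start of the episode above 0.025 m).
It fails at once if bottle_b is moved more than 25 mm (distance of bottle_b from where it was at the start of the episode above 0.025 m).
It fails at once if dropper is moved more than 25 mm (distance of dropper from where it was at the start of the episode above 0.025 m).
It fails at once if petri is moved more than 25 mm (distance of petri from where it was at the start of the episode above 0.025 m).
It also fails if it takes over 59 s, if anything falls off the work surface, if the arm or the gripper's body presses on something with over 40 N, if the wrist force passes 120 N, or if a joint passes its speed limit or range.

## Working session

There is one attempt and no reset: what is moved stays moved. The work goes in short steps, Python scripts to look and compute and a tool call to move; the robot and the scene stay as the last step left them, time stands still between calls to the robot, and variables do not carry over. Pictures are saved under pics/ and viewed, and the job is handed in when it is done.

Besides the shell and the picture viewer there is one more tool, called after "Call:" as name(argument=value, ...) on one line, values as JSON. jog_arm: Moves the arm, as the interface text tells. Its arguments: {"type":"object","properties":{"steps":{"type":"array","items":{"type":"array","items":{"type":"number"}}},"gripper":{"type":"number"},"squeeze":{"type":"number"}},"required":["steps"]}

```bash
mkdir -p pics; ls; python3 - <<'E'
from workcell import *
import cv2
s=sense()
for k,v in s.items(): print(k,v)
for n in ("scene","top","wrist"):
    im=camera(n); cv2.imwrite(f"pics/{n}0.png",im[:,:,::-1]); print(n,camera_model(n))
E
```

```text
pics
t 0.0
joint_pos [71.75742159 19.07275458 -3.7050053  83.70643083  1.23740081 77.34362979
 -5.07163176]
dq [ 0.02440012  0.03175442 -0.03235077 -0.07216894 -0.04230023  0.01079472
  0.03126234]
joint_efforts [ 1.57091337e-03 -6.23238444e+01  2.53707025e-02 -3.89887404e+01
 -6.12074230e-02  4.00154956e-02  1.68704983e-04]
tool_pos [ 0.18202776 -0.59743703  0.18424185]
tool_rot [[ 9.56579901e-01  2.91469806e-01 -4.94282789e-04]
 [ 2.91470215e-01 -9.56578936e-01  1.36149791e-03]
 [-7.59849725e-05 -1.44645025e-03 -9.99998951e-01]]
ft_force [-0.64958585  0.2973464  -0.02099316]
ft_torque [ 0.03409615  0.0080272  -0.01973578]
width 0.08716371883432879
scene {'camera_matrix': array([[444.19917121,   0.        , 319.94500674],
       [  0.        , 444.19917121, 237.31181018],
       [  0.        ,   0.        ,   1.        ]]), 'k1': -0.05156851198741082, 'R': array([[-0.81847595, -0.57434782,  0.01488988],
       [-0.3438997 ,  0.46898531, -0.81350217],
       [ 0.46025006, -0.67095258, -0.58137124]]), 't': array([0.30293647, 0.32539175, 0.5305783 ])}
top {'camera_matrix': array([[585.
[... 233 characters left out ...]
0.99436199,  0.01632854, -0.10477413],
       [ 0.10443765, -0.02025424, -0.99432517]]), 't': array([-0.19743566,  0.50156849,  1.09125021])}
wrist {'camera_matrix': array([[381.68149012,   0.        , 317.39509486],
       [  0.        , 381.68149012, 236.47506175],
       [  0.        ,   0.        ,   1.        ]]), 'k1': -0.049271527166448593, 'mount': array([[ 3.20047739e-04, -9.58488283e-01, -2.85131739e-01,
         7.85281331e-02],
       [ 9.99999893e-01,  2.11684839e-04,  4.10863652e-04,
         3.83905587e-04],
       [-3.33449930e-04, -2.85131840e-01,  9.58488249e-01,
        -1.99078354e-01],
       [ 0.00000000e+00,  0.00000000e+00,  0.00000000e+00,
         1.00000000e+00]])}
```

View pics/scene0.png

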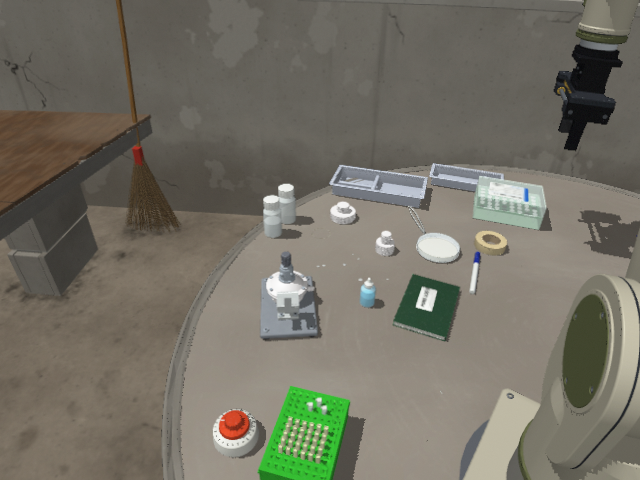

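View pics/top0.png

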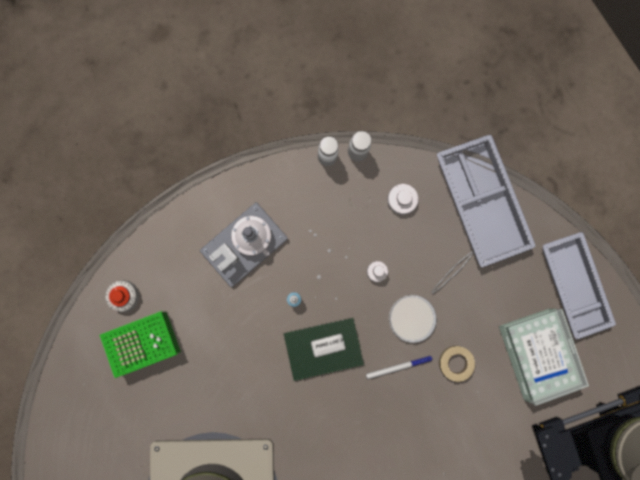

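View pics/wrist0.png

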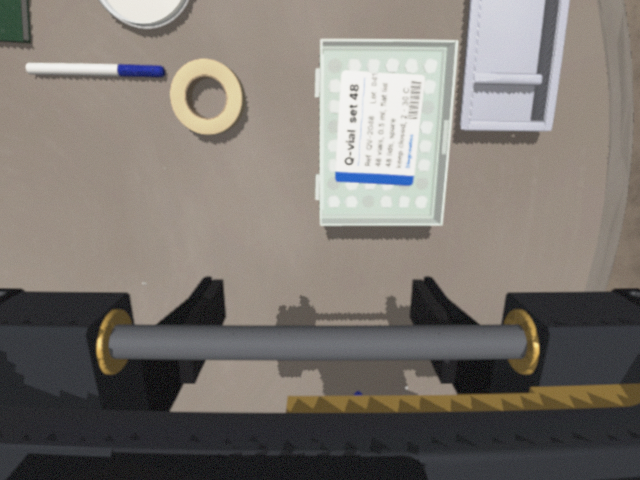

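The pin and neck are near top-picture (250,235), with the ledge at lower left near (222,262). The small cap is near (378,271) and the wide one near (404,198). I'll write the helpers and zoom in.

```bash
cat > h.py <<'E'
from workcell import *
import numpy as np, cv2
def cam(name,s=None):
    m=camera_model(name); K=m["camera_matrix"]; k1=m["k1"]
    if "mount" in m:
        M=np.array(m["mount"]); T=np.eye(4); T[:3,:3]=s["tool_rot"]; T[:3,3]=s["tool_pos"]
        W=T@M; R=W[:3,:3].T; t=-R@W[:3,3]
    else: R=np.array(m["R"]); t=np.array(m["t"])
    return K,k1,R,t
def ray(c,px):
    K,k1,R,t=c
    d=(np.array(px,float)-K[:2,2])/K[0,0]
    s=d.copy()
    for _ in range(20): s=d/(1+k1*(s@s))
    return -R.T@t, R.T@np.array([s[0],s[1],1])
def onz(c,px,z):
    o,d=ray(c,px); return o+d*(z-o[2])/d[2]
def proj(c,X):
    K,k1,R,t=c; p=R@np.array(X)+t; s=p[:2]/p[2]
    return K[0,0]*s*(1+k1*(s@s))+K[:2,2]
def tri(l):
    A=np.zeros((3,3));b=np.zeros(3)
    for c,px in l:
        o,d=ray(c,px); d=d/np.linalg.norm(d); P=np.eye(3)-np.outer(d,d); A+=P;b+=P@o
    X=np.linalg.solve(A,b); return X
def save(n,im): cv2.imwrite(f"pics/{n}.png",np.ascontiguousarray(im[:,:,::-1]))
def crop(n,im,x0,y0,x1,y1,f): save(n,cv2.resize(im[y0:y1,x0:x1],None,fx=f,fy=f,interpolation=cv2.INTER_CUBIC))
E
python3 - <<'E'
from h import *
im=cv2.imread("pics/top0.png")[:,:,::-1]
a=im[195:295,190:300];b=im[165:295,350:440]
crop("topA",im,190,190,300,300,5); crop("topB",im,340,170,440,300,4)
c=cam("top")
for n,px,z in (("pin",(250,233),.108),("cap",(378,271),.03),("wide",(404,198),.03),("petri",(412,318),.01),("dropper",(293,299),.06)):
    print(n,onz(c,px,z))
E
```

```text
pin [ 0.49580803 -0.08521107  0.108     ]
cap [ 0.42773061 -0.32044033  0.03      ]
wide [ 0.56762666 -0.37496383  0.03      ]
petri [ 0.33681693 -0.38613042  0.01      ]
dropper [ 0.37783306 -0.15872706  0.06      ]
```

View pics/topA.png

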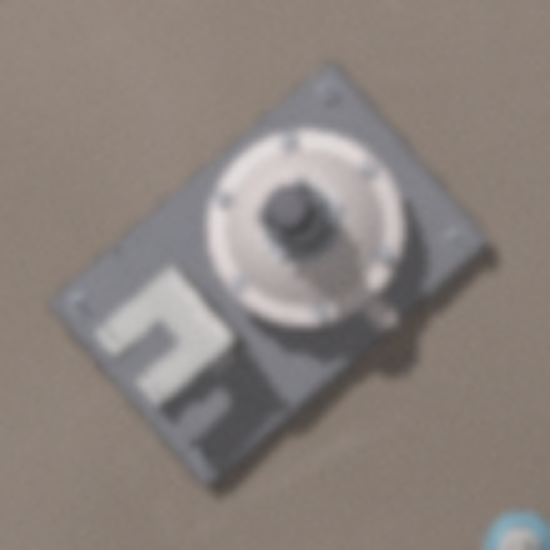

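View pics/topB.png

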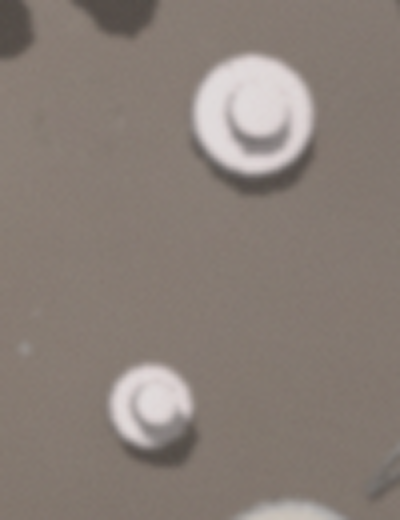

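```bash
python3 - <<'E'
from h import *
c=cam("top")
f=lambda x,y:((x+.5)/5+190-.5,(y+.5)/5+190-.5)
P=[onz(c,f(*p),.014)[:2] for p in ((330,62),(490,240),(215,484),(55,302))]
P=np.array(P);print(P)
for i in range(4): print(np.linalg.norm(P[i]-P[(i+1)%4]))
yd=(P[2]+P[3]-P[0]-P[1]);yd/=np.linalg.norm(yd);xd=np.array([yd[1],-yd[0]])
print("yd",yd,"xd",xd,"yaw(y)",np.degrees(np.arctan2(yd[1],yd[0])))
ctr=P.mean(0);print("ctr",ctr,"neck",ctr-.022*yd,"notch",ctr+.046*yd)
print("flange",onz(c,f(306,228),.054))
# ledge corners z=.064: 
L=np.array([onz(c,f(*p),.064)[:2] for p in ((172,268),(234,342),(168,402),(98,340))]);print(L)
# notch from slot sides
print("slot end",onz(c,f(170,322),.064),"mouth",onz(c,f(128,368),.064))
print("camera view of TCP in wrist", proj(cam("wrist",sense()),sense()["tool_pos"]))
# scene
sc=cv2.imread("pics/scene0.png")[:,:,::-1]
crop("scA",sc,240,240,340,350,5)
E
```

```text
[[ 0.56678959 -0.0875306 ]
 [ 0.49609162 -0.14891999]
 [ 0.40374093 -0.04219213]
 [ 0.47479504  0.01930634]]
0.09363151503741668
0.1411364124101238
0.09397206434611352
0.1409862717839941
yd [-0.65342271  0.75699324] xd [0.75699324 0.65342271] yaw(y) 130.80015935977
ctr [ 0.48535429 -0.0648341 ] neck [ 0.49972959 -0.08148795] notch [ 0.45529685 -0.03001241]
flange [ 0.49764495 -0.08154302  0.054     ]
[[ 0.48253084 -0.03290315]
 [ 0.45478046 -0.05568186]
 [ 0.43308341 -0.03131436]
 [ 0.45633902 -0.00557021]]
slot end [ 0.46255287 -0.0321234   0.064     ] mouth [ 0.44583449 -0.01661933  0.064     ]
camera view of TCP in wrist [316.544308   269.58992877]
```

View pics/scA.png

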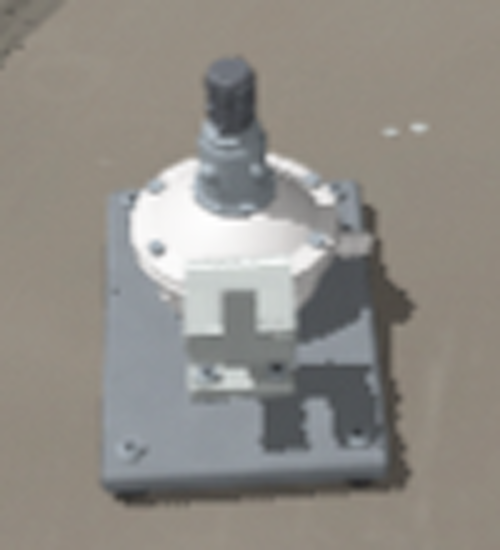

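Call:
jog_arm(steps=[[1,-1,0,0,0,-1.4],[2,-2,0,0,0,-2.8],[3,-3,0,0,0,-4.2],[4,-4,0,0,0,-5.6],[5,-5,0,0,0,-7],[6,-6,0,0,0,-8.4]])

```text
t: 0.65
tool_pos: [0.3002, -0.3753, 0.1849]
tool_rot: [[0.511, 0.86, -0.0], [0.86, -0.511, -0.0], [-0.0, -0.0, -1.0]]
ft_force: [1.1, -0.2, 0.3]
width: 0.0867
```

Call:
jog_arm(steps=[[0.9,0,0,0,0,-1.4],[1.8,0,0,0,0,-2.8],[2.7,0,0,0,0,-4.2],[3.6,0,0,0,0,-5.6],[4.5,-0.1,0,0,0,-7],[5.4,-0.1,0.2,0,0,-8.4],[6.3,-0.1,0.4,0,0,-9.8],[7.2,-0.2,0.6,0,0,-11.2],[8.1,-0.2,0.8,0,0,-12.6],[9,-0.2,0.9,0,0,-14],[9,-0.2,0.9,0,0,-14.3],[9,-0.2,0.9,0,0,-14.3]])

```text
t: 1.65
tool_pos: [0.4789, -0.0626, 0.1486]
tool_rot: [[-0.653, 0.757, -0.001], [0.757, 0.653, 0.001], [0.001, 0.0, -1.0]]
ft_force: [-0.3, -0.5, 0.2]
width: 0.0869
```

```bash
python3 - <<'E'
from h import *
s=sense(); im=camera("wrist"); save("w1",im); np.save("w1.npy",im)
import pickle; pickle.dump(s,open("w1.pkl","wb"))
print(s["tool_pos"],s["joint_pos"],s["tool_rot"],s["ft_force"])
E
```

```text
[ 0.47886408 -0.06258462  0.14858553] [ 39.94878554   5.3741848  -39.41301766 105.61441995   3.56491169
  70.30780669  40.21496938] [[-6.52900329e-01  7.57443457e-01 -7.54904326e-04]
 [ 7.57442884e-01  6.52900764e-01  9.32638165e-04]
 [ 1.19929829e-03  3.71228558e-05 -9.99999280e-01]] [-0.3327998  -0.53198569  0.15753506]
```

View pics/w1.png

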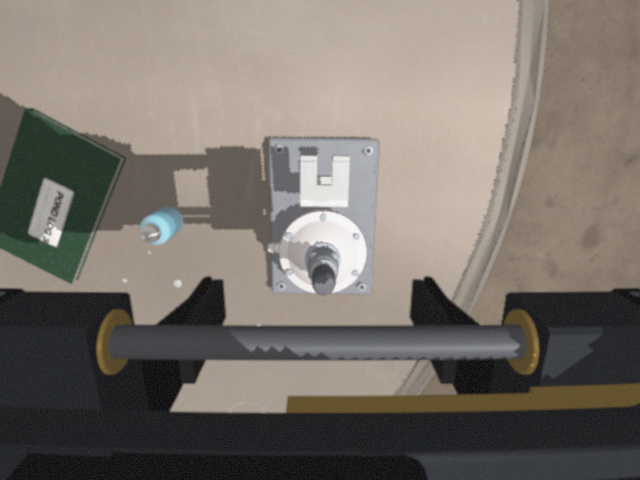

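```bash
python3 - <<'E'
from h import *
im=np.load("w1.npy"); crop("w1c",im,255,125,395,305,4)
crop("w1d",im,290,145,360,215,8)
E
```

```text
(no output)
```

View pics/w1c.png

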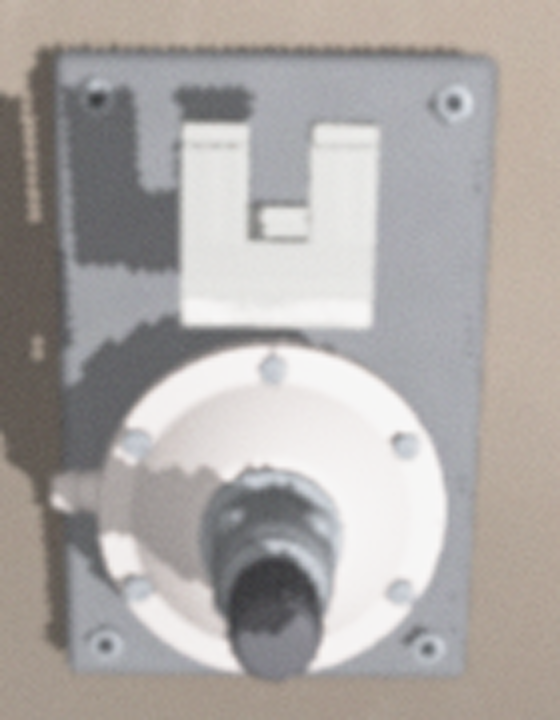

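View pics/w1d.png

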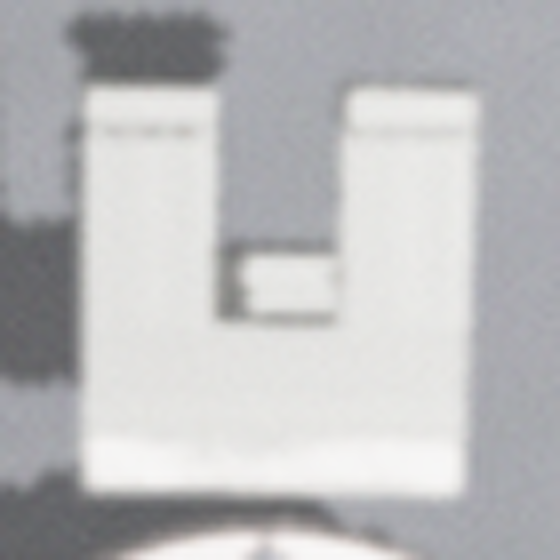

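```bash
python3 - <<'E'
from h import *
import pickle; s=pickle.load(open("w1.pkl","rb")); c=cam("wrist",s)
d=lambda x,y:((x+.5)/8+290-.5,(y+.5)/8+145-.5)
g=lambda x,y:((x+.5)/4+255-.5,(y+.5)/4+125-.5)
A=onz(c,d(217,322),.064);B=onz(c,d(340,322),.064);print(A,B,np.linalg.norm(A-B))
C=onz(c,d(217,133),.064);D=onz(c,d(342,133),.064);print(C,D)
yd=(C+D-A-B)[:2];yd/=np.linalg.norm(yd);print("yd",yd,np.degrees(np.arctan2(yd[1],yd[0])))
n=((A+B)/2)[:2]+.0058*yd;print("notch",n)
L=onz(c,d(84,300),.064);R=onz(c,d(474,300),.064);print("ledge mid",(L+R)/2,np.linalg.norm(L-R))
Q=[onz(c,g(*p),.014)[:2] for p in ((57,55),(492,60),(464,672),(70,672))]
Q=np.array(Q);print(Q)
for i in range(4): print(np.linalg.norm(Q[i]-Q[(i+1)%4]))
y2=(Q[0]+Q[1]-Q[2]-Q[3]);y2/=np.linalg.norm(y2);print("base yd",y2,np.degrees(np.arctan2(y2[1],y2[0])))
ct=Q.mean(0);print("neck",ct-.022*y2,"notch",ct+.046*y2)
# knob top ellipse center
print("knob top",onz(c,g(276,642),.108),"tool y",s["tool_rot"][:,1])
# flange
T=cam("top");f=lambda x,y:((x+.5)/5+190-.5,(y+.5)/5+190-.5)
S=cam("scene");h=lambda x,y:((x+.5)/5+240-.5,(y+.5)/5+240-.5)
print("tri knobtop",tri([(c,g(276,642)),(T,f(292,206)),(S,h(231,72))]))
print("pairs",tri([(c,g(276,642)),(T,f(292,206))]),tri([(c,g(276,642)),(S,h(231,72))]))
E
```

```text
[ 0.45637524 -0.03734987  0.064     ] [ 0.46505938 -0.02985446  0.064     ] 0.011471511857364503
[ 0.44500246 -0.0241514   0.064     ] [ 0.45368281 -0.01665804  0.064     ]
yd [-0.65285978  0.75747878] 130.75756572656982
notch [ 0.45693073 -0.02920879]
ledge mid [ 0.45939816 -0.03201375  0.064     ] 0.03630846751326494
[[ 0.40456811 -0.03971983]
 [ 0.47532223  0.01998662]
 [ 0.56770129 -0.08779589]
 [ 0.49645665 -0.14925824]]
0.09257972298621157
0.14195406920138812
0.09409261695233917
0.14297610729892862
base yd [-0.64672047  0.7627271 ] 130.29479339604242
neck [ 0.50023992 -0.08097683] notch [ 0.45626293 -0.02911139]
knob top [ 0.50033554 -0.08097225  0.108     ] tool y [7.57443457e-01 6.52900764e-01 3.71228558e-05]
tri knobtop [ 0.50023383 -0.08148925  0.10679067]
pairs [ 0.50026628 -0.08142878  0.10700706] [ 0.50054516 -0.08164089  0.10649811]
```

Neck is at about (0.5003, -0.0810) and notch at (0.4568, -0.0291), with the tool aligned to the stand. From here the notch is 68 mm along tool x. Next I go over the pin.

Call:
jog_arm(steps=[[-0.35,0.05,0,0,0,0],[-0.7,0.1,0.1,0,0,0],[-0.7,0.1,0.5,0,0,0],[-0.7,0.1,1,0,0,0],[-0.7,0.1,1.4,0,0,0],[-0.7,0.1,1.55,0,0,0],[-0.7,0.1,1.55,0,0,0],[-0.7,0.1,1.55,0,0,0]], gripper=0.5)

```text
t: 2.37
tool_pos: [0.4998, -0.0843, 0.0876]
tool_rot: [[-0.647, 0.762, 0.0], [0.762, 0.647, -0.0], [-0.0, -0.0, -1.0]]
ft_force: [0.8, -0.6, 0.4]
width: 0.0461
```

```bash
python3 - <<'E'
from h import *
s=sense(); im=camera("wrist"); save("w2",im); im2=camera("scene"); crop("s2",im2,230,200,350,350,4)
print(s["tool_pos"],s["width"],s["ft_force"])
E
```

```text
[ 0.49979336 -0.0842712   0.08761807] 0.04613984518605451 [ 0.81351163 -0.61537859  0.42921527]
```

View pics/w2.png

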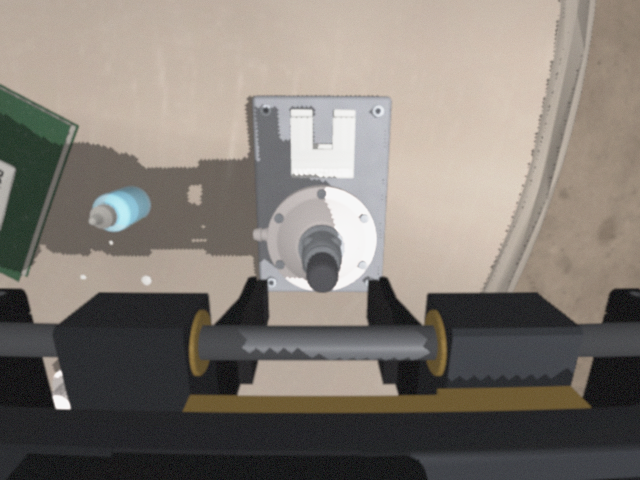

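View pics/s2.png

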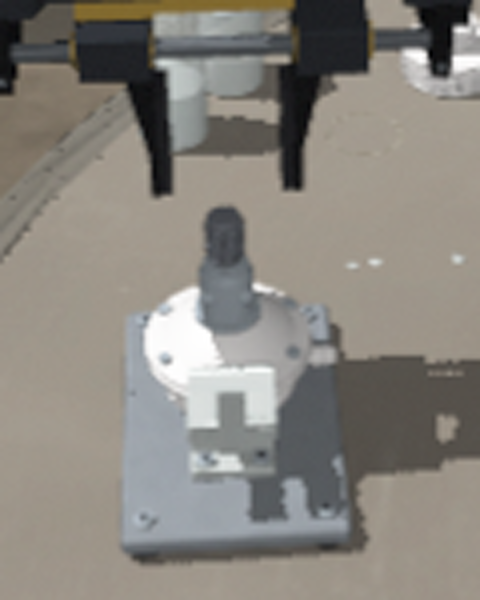

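```bash
python3 - <<'E'
from h import *
s=sense(); c=cam("wrist",s); S=cam("scene")
K=[.5003,-.081,.108]; print("knob in wrist",proj(c,K),"notch",proj(c,[.4568,-.0291,.064]))
t=s["tool_pos"]; y=s["tool_rot"][:,1]
for sg in(-1,1):
    p=proj(S,t+sg*y*.023); print("tip scene crop",(p-[230,200])*4)
print("knob crop",(proj(S,K)-[230,200])*4, s["tool_pos"],s["joint_pos"],s["dq"])
E
```

```text
knob in wrist [320.8392592  278.45837416] notch [321.36669152 137.56247871]
tip scene crop [280.50340093 244.56279813]
tip scene crop [173.70969853 249.41919673]
knob crop [221.88097274 214.14666634] [ 0.50046586 -0.0839241   0.08822243] [ 39.00974423  12.34175347 -38.163884   106.60688778   8.50842054
  63.78770458  38.11643323] [-0.17781584  0.04751759 -0.23202436 -0.03842042  0.17794475 -0.19725975
  0.09624513]
```

```bash
python3 - <<'E'
from h import *
s=sense(); im=camera("scene"); crop("s3",im,240,150,340,300,4); t=camera("top"); crop("t3",t,180,170,330,300,5); w=camera("wrist"); np.save("w3.npy",w); crop("w3",w,230,80,410,330,2.4)
print(s["tool_pos"],s["t"])
E
```

```text
[ 0.50046586 -0.0839241   0.08822243] 2.4667
```

View pics/s3.png

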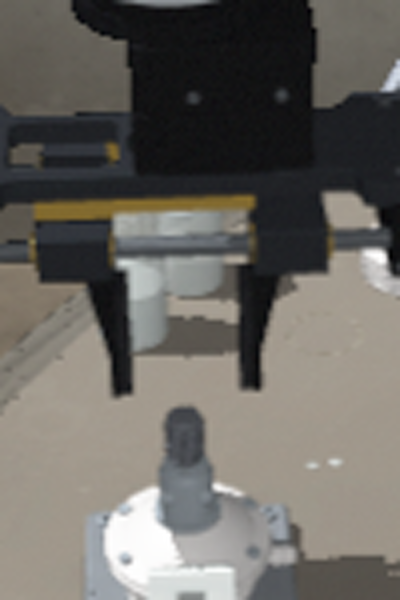

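View pics/t3.png

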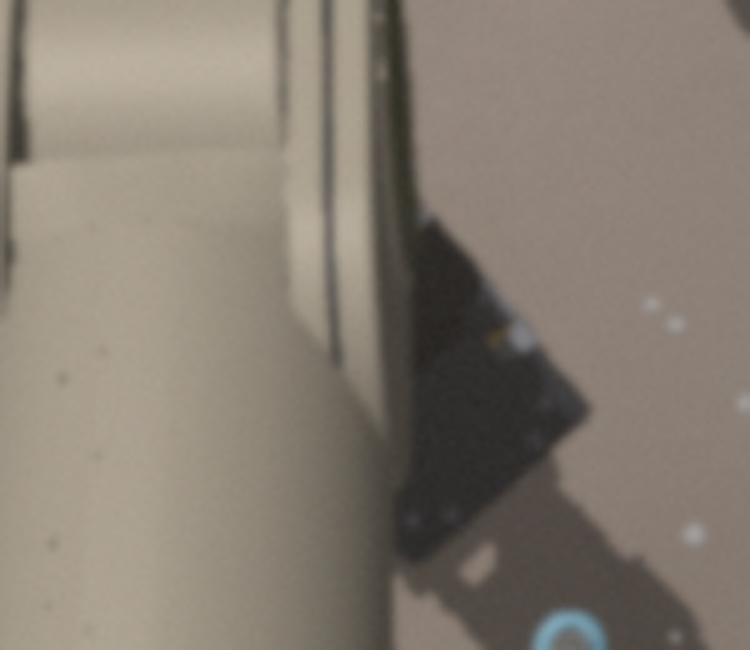

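View pics/w3.png

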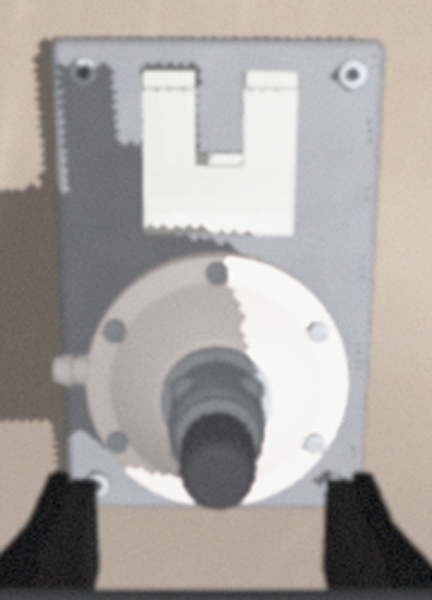

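```bash
python3 - <<'E'
from h import *
s=sense(); c=cam("wrist",s); S=cam("scene")
t=s["tool_pos"]; R=s["tool_rot"]
tips=[(302.5,247),(270.5,248.7)]
# intersect each tip ray with tool plane (x=0 of tool)
for p in tips:
    o,d=ray(S,p); n=R[:,0]; k=((t-o)@n)/(d@n); X=o+k*d; print("scene tip in tool frame",R.T@(X-t))
for p in ((271,278),(367,278)):
    o,d=ray(c,p)
    for x in (0,.0095):
        n=R[:,0]; k=((t+x*n-o)@n)/(d@n); X=o+k*d; print("wrist tip, x",x,R.T@(X-t))
print(s["width"])
E
```

```text
scene tip in tool frame [ 1.41095163e-16 -2.73926082e-02 -3.08773265e-02]
scene tip in tool frame [ 1.53606207e-16  2.64703428e-02 -3.02413358e-02]
wrist tip, x 0 [-1.08985969e-17 -2.42823532e-02 -1.37691069e-02]
wrist tip, x 0.0095 [ 0.0095     -0.02130134 -0.03640721]
wrist tip, x 0 [-8.63535422e-18  2.60424654e-02 -1.37068171e-02]
wrist tip, x 0.0095 [ 0.0095      0.02287556 -0.03635253]
0.043987678890640654
```

Wrist and scene pictures both show the visible fingertips about 30 mm above the reported TCP, so they end just above the knob. Before trusting the offset, I'll centre and do a gentle closing test.

Call:
jog_arm(steps=[[0.06,0.04,0,0,0,0],[0.06,0.04,0,0,0,0],[0.06,0.04,0,0,0,0],[0.06,0.04,0,0,0,0],[0.06,0.04,0,0,0,0],[0.06,0.04,0,0,0,0]], gripper=0.15, squeeze=5)

```text
t: 3.12
tool_pos: [0.4995, -0.0806, 0.087]
tool_rot: [[-0.649, 0.761, -0.0], [0.761, 0.649, -0.0], [-0.0, -0.0, -1.0]]
ft_force: [1.0, -0.1, -0.5]
width: 0.0156
```

```bash
python3 - <<'E'
from h import *
s=sense(); im=camera("scene"); crop("s4",im,240,200,340,300,6); 
print(s["tool_pos"],s["t"],s["width"],s["ft_force"])
E
```

```text
[ 0.49946868 -0.08058609  0.08701221] 3.1167 0.015559130775346599 [ 0.9616136  -0.08694032 -0.49439367]
```

View pics/s4.png

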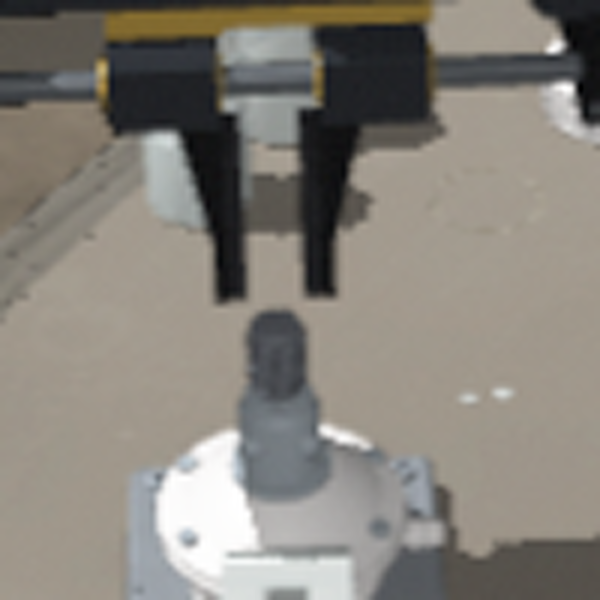

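Call:
jog_arm(steps=[[0,0,0,0,0,0],[0,0,0,0,0,0],[0,0,0,0,0,0],[0,0,0,0,0,0]], gripper=0.08)

```text
t: 3.5
tool_pos: [0.4995, -0.0805, 0.087]
tool_rot: [[-0.649, 0.761, 0.0], [0.761, 0.649, -0.0], [-0.0, -0.0, -1.0]]
ft_force: [-0.5, 0.6, 0.5]
width: 0.0072
```

```bash
python3 - <<'E'
from h import *
s=sense(); im=camera("scene"); crop("s5",im,240,200,340,300,6); im=camera("wrist"); crop("w5",im,230,200,410,330,4)
print(s["tool_pos"],s["t"],s["width"],s["ft_force"])
E
```

```text
[ 0.49950345 -0.08053685  0.08704013] 3.5 0.007173562193666937 [-0.53721935  0.59117985  0.45035932]
```

View pics/s5.png

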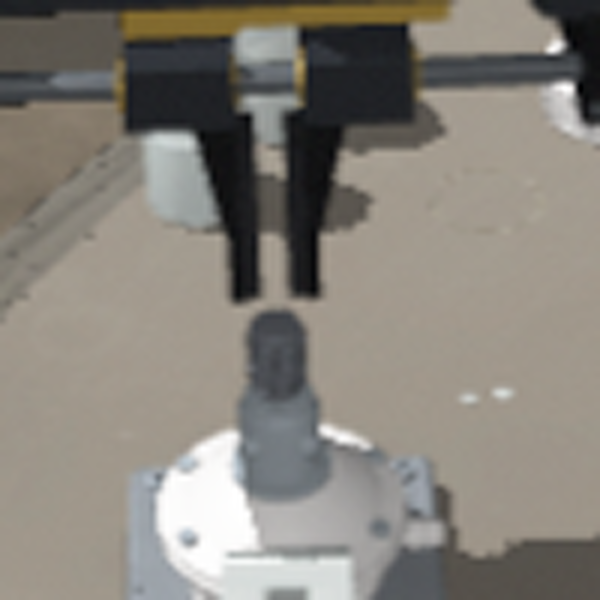

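View pics/w5.png

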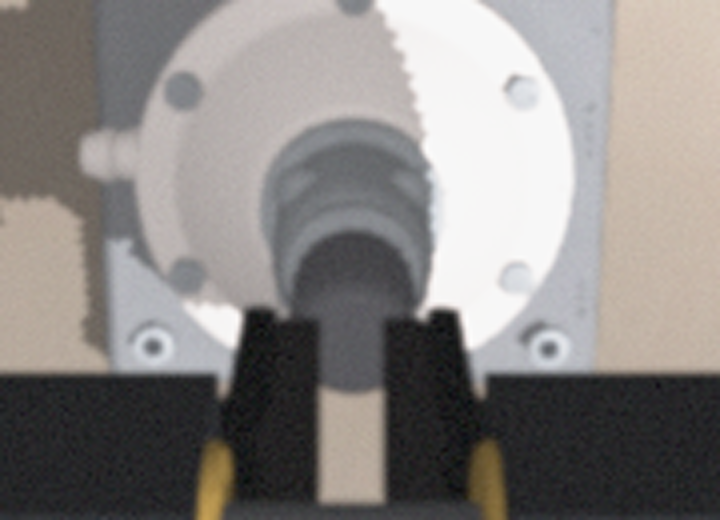

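The fingers closed to 7 mm over a 16 mm knob, so they pass above it. Their true ends are about 30 mm short of the reported TCP. I'll open, go 32 mm lower and check.

Call:
jog_arm(steps=[[0,0,0,0,0,0],[0,0,0,0,0,0],[0,0,0,0,0,0],[0,0,0,0,0,0],[-0.02,0,0.2,0,0,0],[-0.02,0,0.4,0,0,0],[-0.02,0,0.6,0,0,0],[-0.02,0,0.75,0,0,0],[-0.02,0,0.75,0,0,0],[-0.02,0,0.75,0,0,0]], gripper=0.45)

```text
t: 4.43
tool_pos: [0.4996, -0.081, 0.0565]
tool_rot: [[-0.649, 0.761, -0.001], [0.761, 0.649, 0.0], [0.001, -0.0, -1.0]]
ft_force: [-0.5, 0.2, -0.1]
width: 0.0391
```

```bash
python3 - <<'E'
from h import *
s=sense(); im=camera("scene"); crop("s6",im,240,200,340,300,6); im=camera("wrist"); crop("w6",im,230,200,410,330,4)
print(s["tool_pos"],s["t"],s["width"],s["ft_force"])
E
```

```text
[ 0.4996462  -0.08098682  0.05648145] 4.4333 0.03908392694244171 [-0.48238197  0.18575885 -0.12566431]
```

View pics/s6.png

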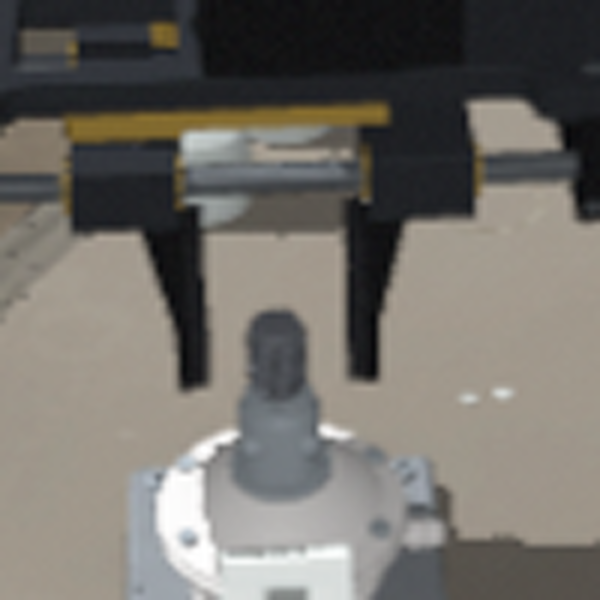

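View pics/w6.png

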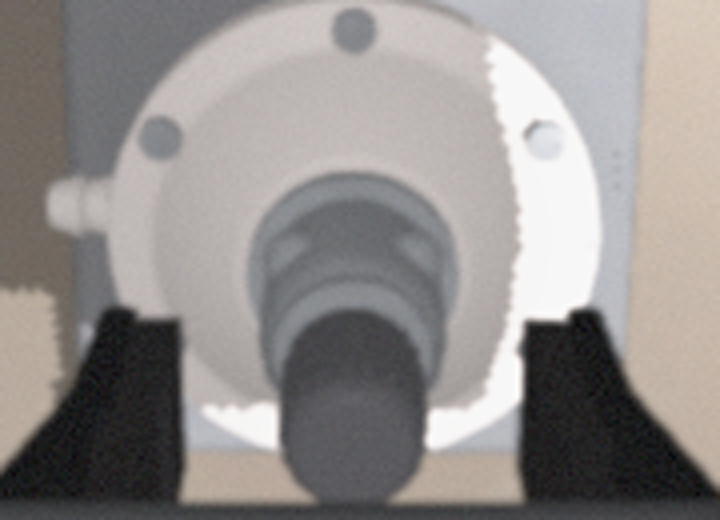

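The tips now flank the knob just above the collar, in crop rows 383 against a collar at about 395. Closing.

Call:
jog_arm(steps=[[0,0,0,0,0,0],[0,0,0,0,0,0],[0,0,0,0,0,0],[0,0,0,0,0,0],[0,0,0,0,0,0],[0,0,0,0,0,0],[0,0,0,0,0,0]], gripper=0, squeeze=20)

```text
t: 5.12
tool_pos: [0.5001, -0.0812, 0.0572]
tool_rot: [[-0.649, 0.761, 0.0], [0.761, 0.649, -0.0], [-0.0, 0.0, -1.0]]
ft_force: [0.4, 0.2, 1.0]
width: 0.0157
```

Call:
jog_arm(steps=[[0,0,-0.15,0,0,0],[0,0,-0.35,0,0,0],[0,0,-0.6,0,0,0],[0,0,-0.85,0,0,0],[0,0,-1.1,0,0,0],[0,0,-1.1,0,0,0],[0,0,-1.1,0,0,0],[0,0,-1.1,0,0,0]])

```text
t: 5.78
tool_pos: [0.4999, -0.0813, 0.1009]
tool_rot: [[-0.649, 0.761, -0.0], [0.761, 0.649, -0.0], [-0.0, -0.0, -1.0]]
ft_force: [-0.3, -0.5, -1.3]
width: 0.0156
```

```bash
python3 - <<'E'
from h import *
s=sense(); im=camera("scene"); crop("s7",im,230,180,340,310,5)
print(s["tool_pos"],s["t"],s["width"],s["ft_force"])
E
```

```text
[ 0.49985546 -0.08126712  0.10090733] 5.7833 0.015554250669106071 [-0.29579771 -0.51063738 -1.34708934]
```

View pics/s7.png

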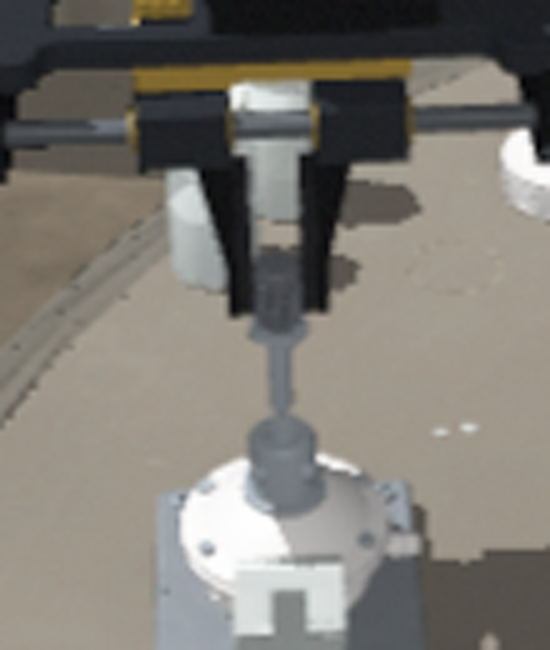

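Call:
jog_arm(steps=[[0.3,0,0,0,0,0],[0.7,0,0,0,0,0],[1.1,0,0,0,0,0],[1.5,0.01,0,0,0,0],[1.71,0.01,0,0,0,0],[1.71,0.01,0,0,0,0],[1.71,0.01,0.2,0,0,0],[1.71,0.01,0.4,0,0,0],[1.71,0.01,0.5,0,0,0],[1.71,0.01,0.5,0,0,0],[1.71,0.01,0.5,0,0,0],[1.71,0.01,0.5,0,0,0]])

```text
t: 6.83
tool_pos: [0.4561, -0.0289, 0.081]
tool_rot: [[-0.649, 0.761, -0.0], [0.761, 0.649, 0.0], [0.0, 0.0, -1.0]]
ft_force: [-0.9, -0.2, -0.2]
width: 0.0155
```

```bash
python3 - <<'E'
from h import *
s=sense(); im=camera("scene"); crop("s8",im,240,200,340,310,6);im=camera("wrist"); crop("w8",im,230,150,410,330,4)
print(s["tool_pos"],s["t"],s["width"],s["ft_force"])
E
```

```text
[ 0.45609064 -0.02894749  0.08098239] 6.8333 0.015464050686933056 [-0.89130489 -0.23764465 -0.16868177]
```

View pics/s8.png

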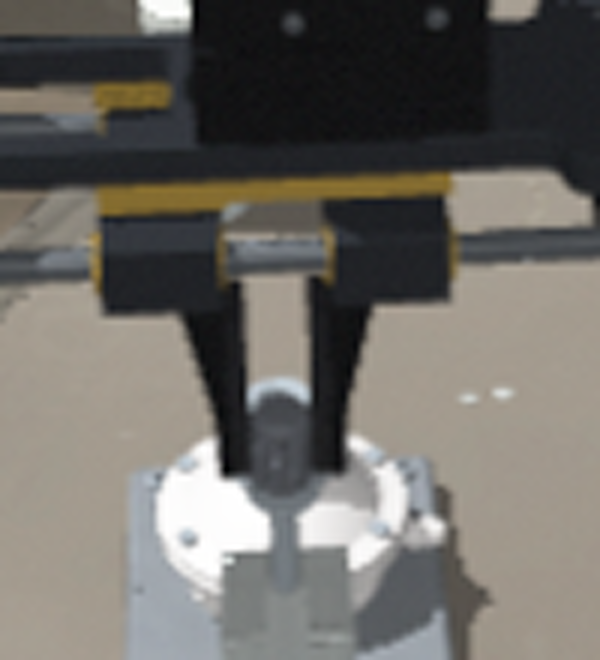

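View pics/w8.png

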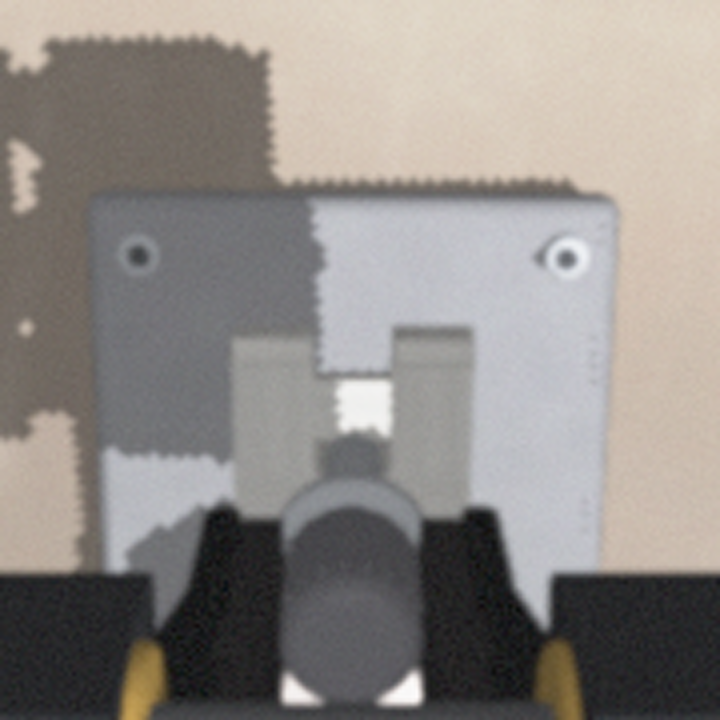

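The shank tip (crop column 357) sits centred over the notch (318 to 392). Lowering.

Call:
jog_arm(steps=[[0,0,0.1,0,0,0],[0,0,0.2,0,0,0],[0,0,0.3,0,0,0],[0,0,0.4,0,0,0],[0,0,0.5,0,0,0],[0,0,0.5,0,0,0]])

```text
t: 7.43
tool_pos: [0.4553, -0.0288, 0.0601]
tool_rot: [[-0.649, 0.761, -0.001], [0.761, 0.649, 0.0], [0.001, -0.001, -1.0]]
ft_force: [-0.6, -0.1, -0.2]
width: 0.0155
```

```bash
python3 - <<'E'
from h import *
s=sense(); im=camera("scene"); crop("s9",im,240,200,340,310,6);im=camera("wrist"); crop("w9",im,230,150,410,330,4)
print(s["tool_pos"],s["t"],s["width"],s["ft_force"])
E
```

```text
[ 0.45532413 -0.02879769  0.06007082] 7.4333 0.015461424243159801 [-0.59866583 -0.08221014 -0.17047909]
```

View pics/s9.png

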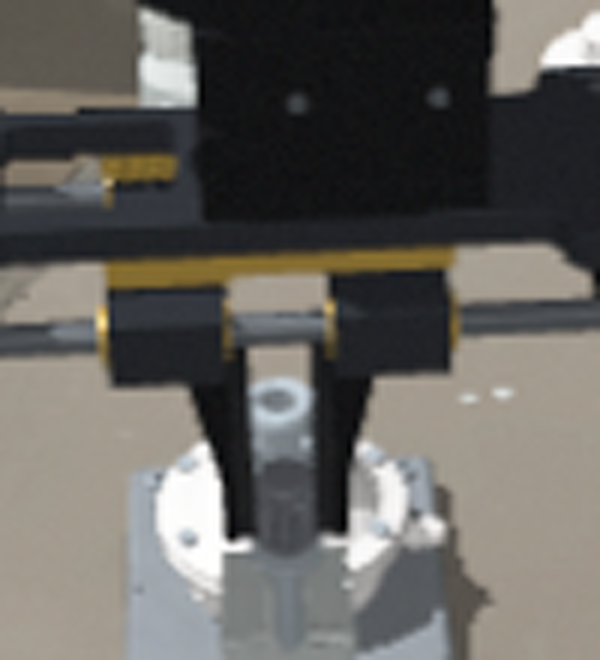

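View pics/w9.png

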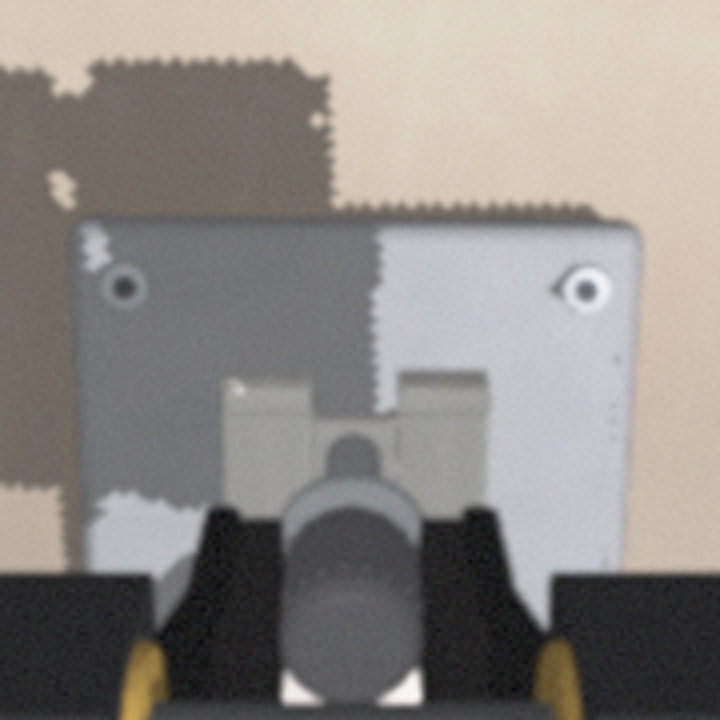

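The shank is in the notch with no contact force. Lowering the last 20 mm, slowly at the end.

Call:
jog_arm(steps=[[0,0,0.1,0,0,0],[0,0,0.2,0,0,0],[0,0,0.3,0,0,0],[0,0,0.38,0,0,0],[0,0,0.42,0,0,0],[0,0,0.46,0,0,0],[0,0,0.46,0,0,0]])

```text
t: 8.12
tool_pos: [0.4558, -0.0288, 0.0423]
tool_rot: [[-0.649, 0.761, -0.0], [0.761, 0.649, 0.0], [0.0, -0.0, -1.0]]
ft_force: [0.5, 0.4, 0.0]
width: 0.0152
```

Call:
jog_arm(steps=[[0,0,0.02,0,0,0],[0,0,0.04,0,0,0],[0,0,0.05,0,0,0],[0,0,0.05,0,0,0]])

```text
t: 8.45
tool_pos: [0.4562, -0.0289, 0.0411]
tool_rot: [[-0.649, 0.761, 0.001], [0.761, 0.649, -0.0], [-0.001, 0.0, -1.0]]
ft_force: [-0.9, 0.0, 3.6]
width: 0.0157
```

```bash
python3 - <<'E'
from h import *
s=sense(); im=camera("scene"); crop("s10",im,240,200,340,310,6);im=camera("wrist"); crop("w10",im,230,150,410,330,4)
print(s["tool_pos"],s["t"],s["width"],s["ft_force"])
E
```

```text
[ 0.45624239 -0.02887673  0.04107124] 8.45 0.015697976397776696 [-0.87813747  0.01079588  3.63136585]
```

View pics/s10.png

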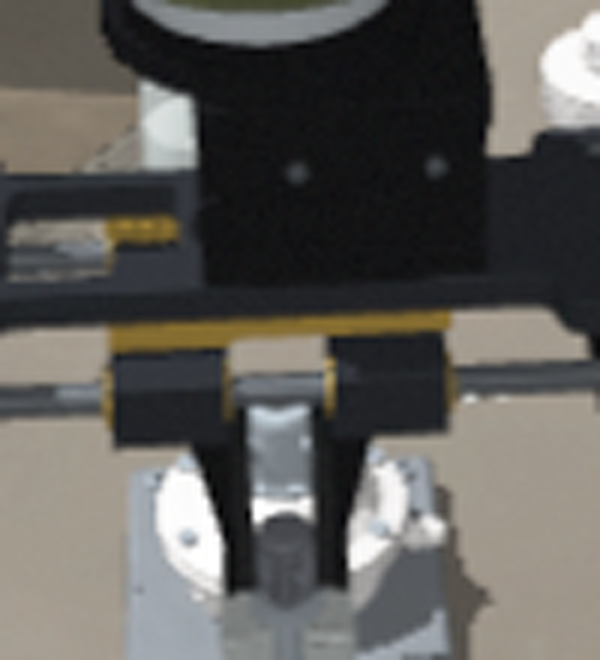

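View pics/w10.png

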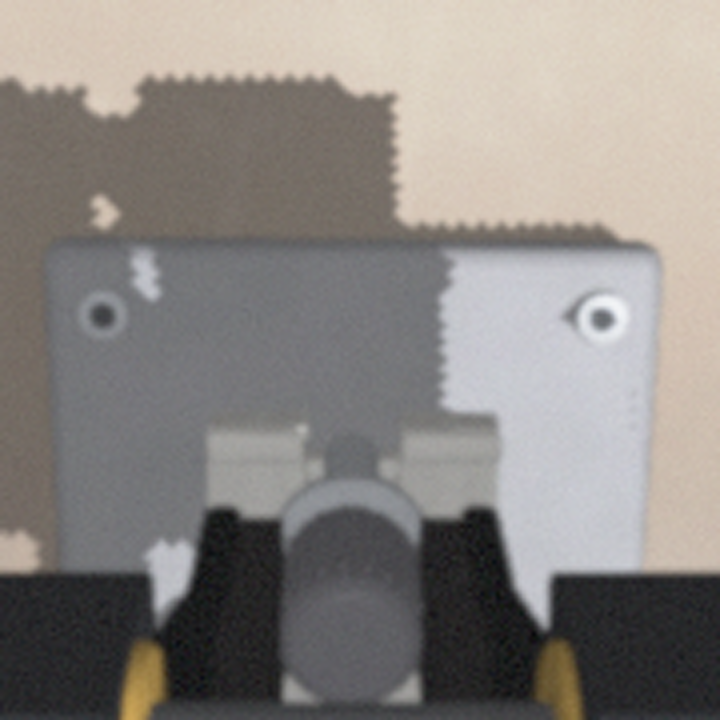

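Landed: 3.6 N up at TCP z 0.041, as expected. Releasing.

Call:
jog_arm(steps=[[0,0,-0.02,0,0,0],[0,0,-0.02,0,0,0],[0,0,-0.02,0,0,0],[0,0,-0.02,0,0,0],[0,0,-0.02,0,0,0],[0,0,-0.02,0,0,0]], gripper=0.4)

```text
t: 9.05
tool_pos: [0.4559, -0.0288, 0.0414]
tool_rot: [[-0.649, 0.761, -0.0], [0.761, 0.649, -0.0], [0.0, -0.0, -1.0]]
ft_force: [-0.2, -0.4, -0.0]
width: 0.0344
```

Call:
jog_arm(steps=[[0,0,-0.2,0,0,0],[0,0,-0.5,0,0,0],[0,0,-1,0,0,0],[0,0,-1.7,0,0,0],[0,0,-2.4,0,0,0],[0,0,-2.4,0,0,0]])

```text
t: 9.55
tool_pos: [0.4588, -0.0287, 0.1428]
tool_rot: [[-0.649, 0.761, 0.007], [0.761, 0.649, -0.002], [-0.006, 0.004, -1.0]]
ft_force: [0.6, -0.3, 0.6]
width: 0.0349
```

```bash
python3 - <<'E'
from h import *
import pickle
s=sense(); im=camera("scene"); crop("s11",im,240,200,340,310,6);im=camera("wrist"); save("w11",im);np.save("w11.npy",im); pickle.dump(s,open("w11.pkl","wb"))
print(s["tool_pos"],s["t"],s["width"],s["ft_force"])
E
```

```text
[ 0.45877926 -0.0286771   0.14284487] 9.55 0.03485271887366552 [ 0.62646328 -0.26384016  0.57143156]
```

View pics/s11.png

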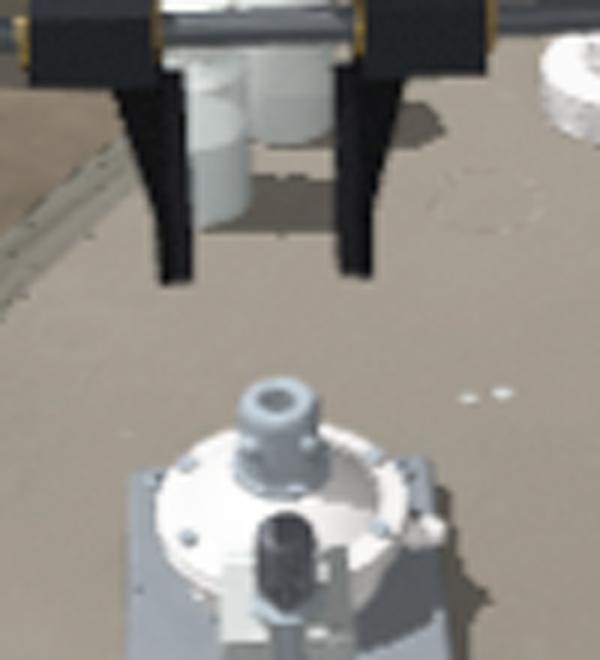

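View pics/w11.png

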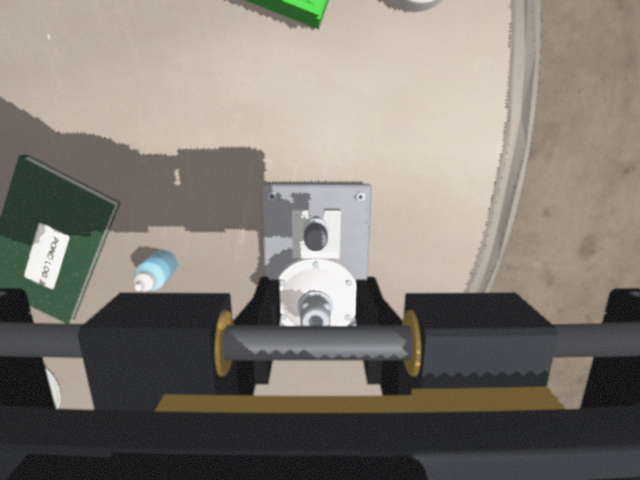

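Pin is parked, upright in the notch with its collar on the ledge, and released. Now the small cap, which I refine from the top picture while moving over it.

Call:
jog_arm(steps=[[-0.7,-0.7,0,0,0,0],[-1.4,-1.4,0,0,0,0],[-2.1,-2.1,0,0,0,0],[-2.8,-2.8,0,0,0,0],[-3.5,-3.5,0,0,0,0],[-4.2,-4.2,0.1,0,0,0],[-4.8,-4.9,0.3,0,0,0],[-5.05,-5.3,0.6,0,0,0],[-5.05,-5.3,0.8,0,0,0],[-5.05,-5.3,0.9,0,0,0],[-5.05,-5.3,0.9,0,0,0],[-5.05,-5.3,0.9,0,0,0]])

```text
t: 10.65
tool_pos: [0.4261, -0.3185, 0.1013]
tool_rot: [[-0.65, 0.76, -0.0], [0.76, 0.65, 0.001], [0.001, 0.0, -1.0]]
ft_force: [0.8, 0.3, 1.0]
width: 0.0352
```

```bash
python3 - <<'E'
from h import *
import pickle
s=sense(); im=camera("wrist"); save("w12",im);np.save("w12.npy",im); pickle.dump(s,open("w12.pkl","wb"))
im=camera("scene"); crop("s12",im,340,180,440,280,6); t=camera("top"); crop("t12",t,180,170,330,300,5)
print(s["tool_pos"],s["tool_rot"],s["t"],s["width"],s["ft_force"])
c=cam("top");f=lambda x,y:((x+.5)/4+340-.5,(y+.5)/4+170-.5)
print(onz(c,f(151,406),.022),onz(c,f(157,402),.044))
E
```

```text
[ 0.42609636 -0.31851625  0.1012744 ] [[-6.50405448e-01  7.59587141e-01 -3.56957775e-04]
 [ 7.59586762e-01  6.50405499e-01  7.99132760e-04]
 [ 8.39178268e-04  2.48619901e-04 -9.99999617e-01]] 10.65 0.035186694214286995 [0.81661765 0.316071   0.9502349 ]
[ 0.42784855 -0.32021773  0.022     ] [ 0.42875696 -0.32041148  0.044     ]
```

View pics/w12.png

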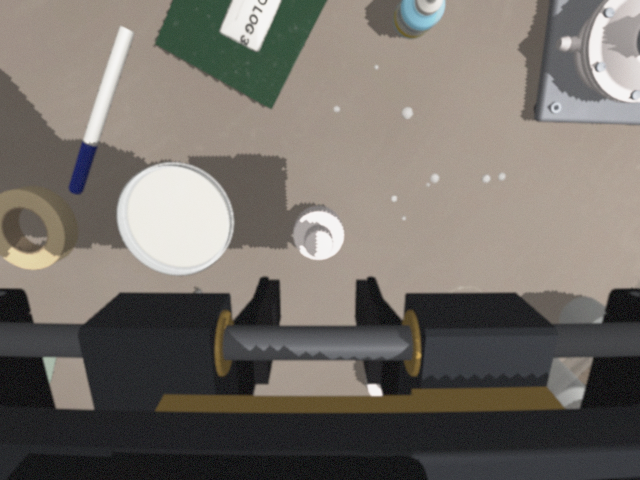

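View pics/s12.png

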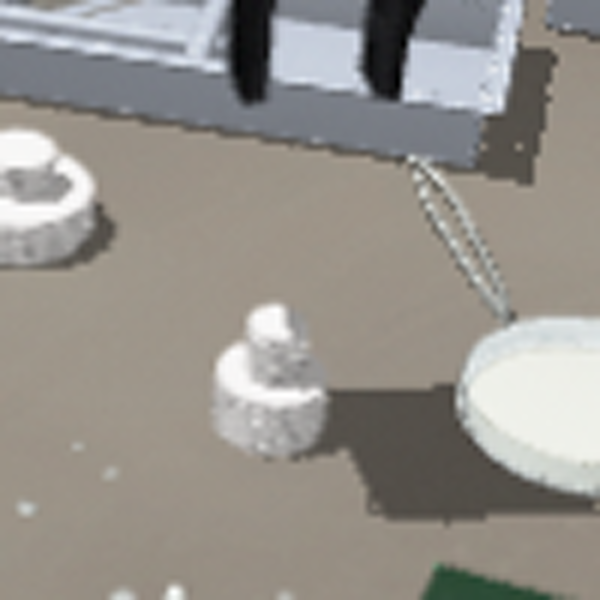

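View pics/t12.png

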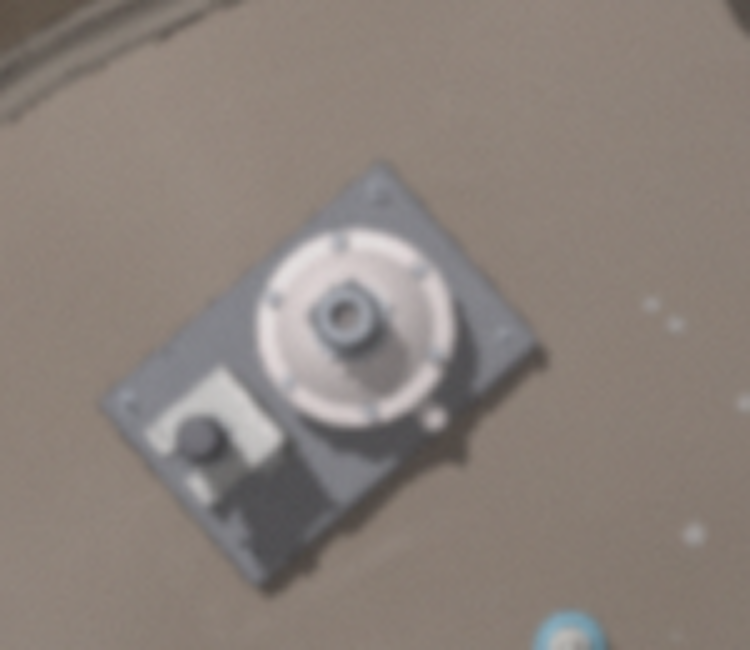

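```bash
python3 - <<'E'
from h import *
im=np.load("w12.npy"); crop("w12c",im,280,195,360,275,8)
E
```

```text
(no output)
```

View pics/w12c.png

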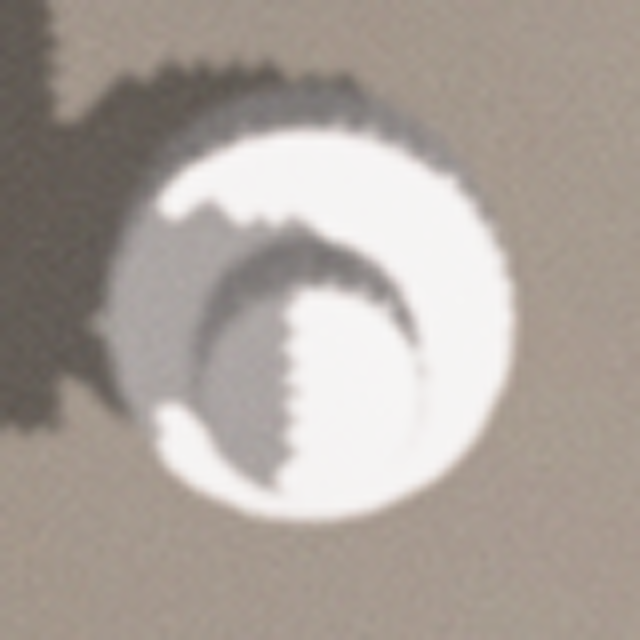

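```bash
python3 - <<'E'
from h import *
import pickle
s=pickle.load(open("w12.pkl","rb")); c=cam("wrist",s)
d=lambda x,y:((x+.5)/8+280-.5,(y+.5)/8+195-.5)
a=onz(c,d(312,324),.022);b=onz(c,d(312,390),.044);print(a,b)
print(np.linalg.norm(onz(c,d(110,324),.022)-onz(c,d(515,324),.022)))
R=s["tool_rot"]
for p in (a,b): print(R.T@(p-s["tool_pos"]))
# neck check from w11
s=pickle.load(open("w11.pkl","rb"));c=cam("wrist",s);im=np.load("w11.npy");crop("w11c",im,280,190,360,330,5)
E
```

```text
[ 0.42919965 -0.32077611  0.022     ] [ 0.42891369 -0.3205305   0.044     ]
0.03847977366250624
[-0.00380148  0.00086768  0.07927146]
[-0.00341047  0.00081568  0.05727176]
```

View pics/w11c.png

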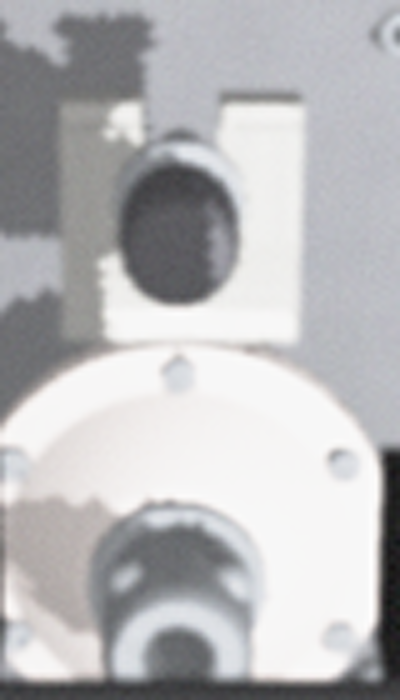

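Cap axis is at (0.4290, -0.3206), a shift of -3.6 mm in tool x and +0.8 mm in tool y. Descending around the knob with a 26 mm opening.

Call:
jog_arm(steps=[[-0.09,0.02,0,0,0,0],[-0.09,0.02,0.4,0,0,0],[-0.09,0.02,0.8,0,0,0],[-0.09,0.02,1.1,0,0,0],[-0.09,0.02,1.2,0,0,0],[-0.09,0.02,1.2,0,0,0],[-0.09,0.02,1.2,0,0,0]], gripper=0.32)

```text
t: 11.38
tool_pos: [0.4289, -0.3224, 0.0539]
tool_rot: [[-0.649, 0.761, 0.0], [0.761, 0.649, -0.0], [-0.0, 0.0, -1.0]]
ft_force: [0.5, -0.9, 0.8]
width: 0.0279
```

```bash
python3 - <<'E'
from h import *
s=sense(); im=camera("wrist"); crop("w13",im,250,190,390,310,5)
im=camera("scene"); crop("s13",im,340,180,440,280,6)
print(s["tool_pos"],s["t"],s["width"],s["ft_force"])
E
```

```text
[ 0.42893857 -0.32239485  0.05390575] 11.3833 0.0278746738478731 [ 0.54221748 -0.94452678  0.7789096 ]
```

View pics/w13.png

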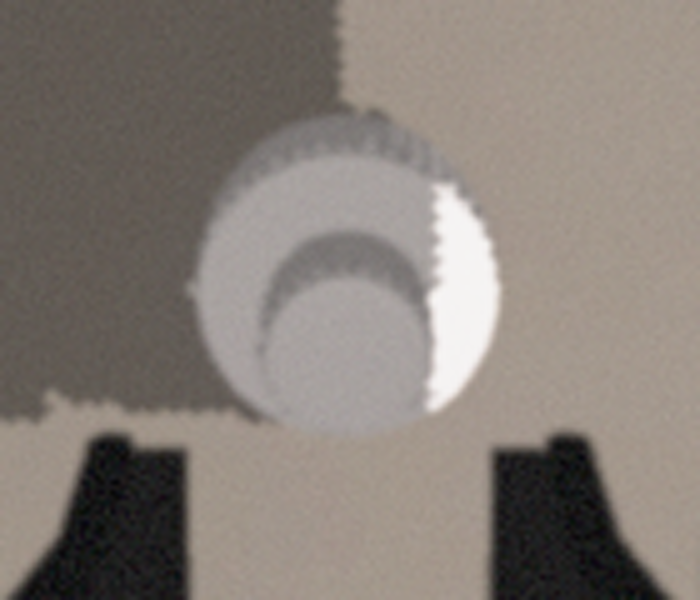

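View pics/s13.png

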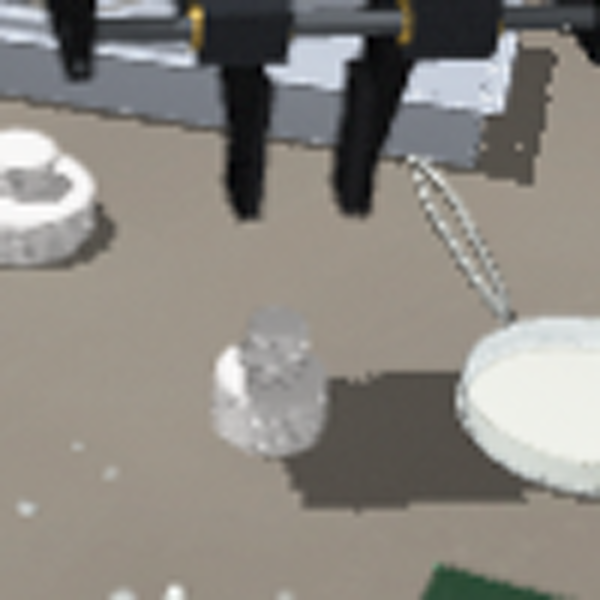

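Call:
jog_arm(steps=[[0.04,0.03,0.3,0,0,0],[0.04,0.03,0.6,0,0,0],[0.04,0.03,0.9,0,0,0],[0.04,0.03,1.12,0,0,0],[0.04,0.03,1.12,0,0,0],[0.04,0.03,1.12,0,0,0]], gripper=0.34)

```text
t: 11.98
tool_pos: [0.428, -0.3199, 0.0078]
tool_rot: [[-0.649, 0.761, -0.001], [0.761, 0.649, 0.001], [0.002, -0.0, -1.0]]
ft_force: [-0.0, -0.5, -0.3]
width: 0.0294
```

```bash
python3 - <<'E'
from h import *
s=sense(); im=camera("wrist"); crop("w14",im,250,190,390,310,5)
im=camera("scene"); crop("s14",im,340,180,440,280,6)
print(s["tool_pos"],s["t"],s["width"],s["ft_force"])
E
```

```text
[ 0.42802001 -0.31991691  0.00779077] 11.9833 0.02938774369973757 [-0.04298776 -0.50479956 -0.29889898]
```

View pics/w14.png

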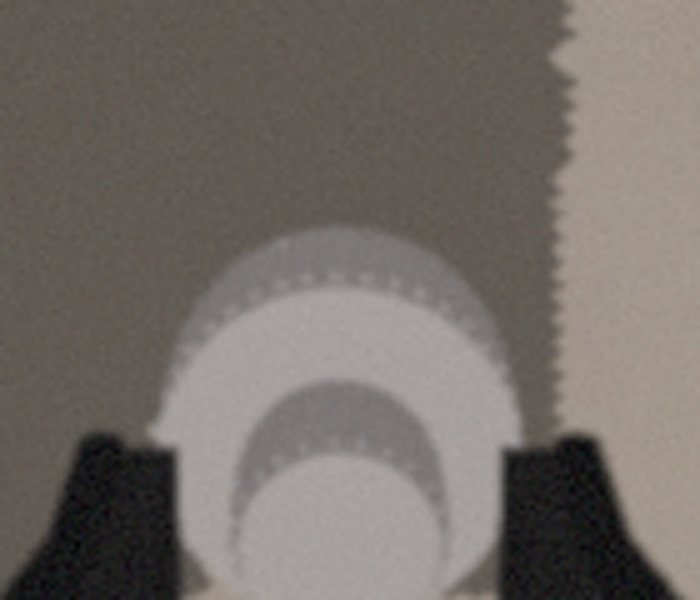

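View pics/s14.png

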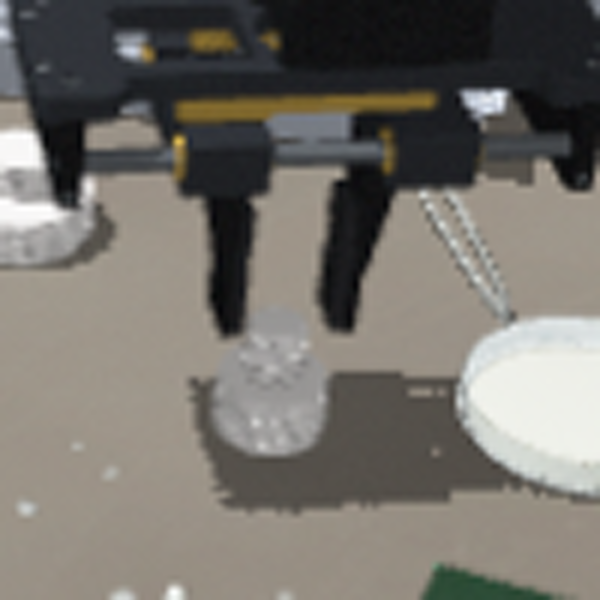

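Centred: the gap centre and the knob are both at column 340. Descending gently until the tips touch the skirt top.

Call:
jog_arm(steps=[[0,0,0.1,0,0,0],[0,0,0.2,0,0,0],[0,0,0.27,0,0,0],[0,0,0.31,0,0,0],[0,0,0.33,0,0,0],[0,0,0.33,0,0,0]])

```text
t: 12.58
tool_pos: [0.4284, -0.3202, -0.0047]
tool_rot: [[-0.649, 0.761, -0.0], [0.761, 0.649, 0.0], [0.0, -0.0, -1.0]]
ft_force: [-0.6, 0.0, -0.3]
width: 0.0296
```

Call:
jog_arm(steps=[[0,0,0.025,0,0,0],[0,0,0.05,0,0,0],[0,0,0.05,0,0,0]])

```text
t: 12.83
tool_pos: [0.4284, -0.3203, -0.0066]
tool_rot: [[-0.649, 0.761, -0.0], [0.761, 0.649, -0.0], [0.0, -0.0, -1.0]]
ft_force: [-0.3, 0.4, -0.3]
width: 0.0296
```

Call:
jog_arm(steps=[[0,0,0.02,0,0,0],[0,0,0.03,0,0,0],[0,0,0.03,0,0,0]])

```text
t: 13.08
tool_pos: [0.4284, -0.3203, -0.0078]
tool_rot: [[-0.649, 0.761, -0.0], [0.761, 0.649, -0.0], [0.0, -0.0, -1.0]]
ft_force: [-0.2, 0.8, 0.7]
width: 0.0299
```

Call:
jog_arm(steps=[[0,0,0.02,0,0,0],[0,0,0.03,0,0,0],[0,0,0.03,0,0,0]])

```text
t: 13.33
tool_pos: [0.4284, -0.3203, -0.009]
tool_rot: [[-0.649, 0.761, -0.0], [0.761, 0.649, 0.0], [0.0, -0.0, -1.0]]
ft_force: [-0.3, -0.1, 0.2]
width: 0.0295
```

```bash
python3 - <<'E'
from h import *
s=sense(); im=camera("wrist"); crop("w15",im,250,190,390,310,5)
im=camera("scene"); crop("s15",im,340,180,440,280,6)
print(s["tool_pos"],s["t"],s["width"],s["ft_force"])
E
```

```text
[ 0.42843818 -0.32030067 -0.00903252] 13.3333 0.029483965500797085 [-0.27083334 -0.07467188  0.20081433]
```

View pics/s15.png

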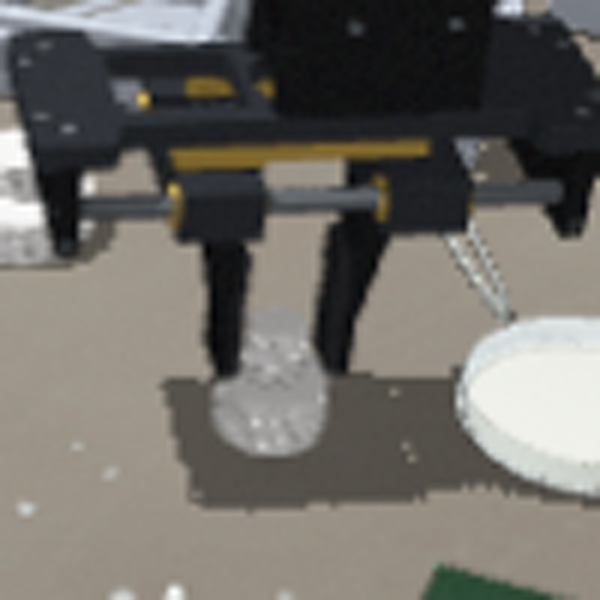

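Call:
jog_arm(steps=[[0,0,0.02,0,0,0],[0,0,0.03,0,0,0],[0,0,0.03,0,0,0]])

```text
t: 13.68
tool_pos: [0.4284, -0.3203, -0.0103]
tool_rot: [[-0.649, 0.761, -0.0], [0.761, 0.649, 0.0], [0.0, -0.0, -1.0]]
ft_force: [-0.3, -0.2, 0.2]
width: 0.0293
```

Call:
jog_arm(steps=[[0,0,0.02,0,0,0],[0,0,0.03,0,0,0],[0,0,0.03,0,0,0]])

```text
t: 13.93
tool_pos: [0.4284, -0.3203, -0.0114]
tool_rot: [[-0.649, 0.761, -0.0], [0.761, 0.649, 0.0], [0.0, -0.0, -1.0]]
ft_force: [0.1, -0.1, 0.2]
width: 0.0298
```

Call:
jog_arm(steps=[[0,0,0.02,0,0,0],[0,0,0.04,0,0,0],[0,0,0.04,0,0,0]])

```text
t: 14.18
tool_pos: [0.4284, -0.3203, -0.0131]
tool_rot: [[-0.649, 0.761, -0.0], [0.761, 0.649, 0.0], [0.0, -0.0, -1.0]]
ft_force: [-0.4, -0.2, 0.5]
width: 0.0298
```

```bash
python3 - <<'E'
from h import *
s=sense(); im=camera("wrist"); crop("w16",im,250,190,390,310,5)
im=camera("scene"); crop("s16",im,360,200,420,260,10)
print(s["tool_pos"],s["t"],s["width"],s["ft_force"])
E
```

```text
[ 0.42841495 -0.32028435 -0.01310384] 14.1833 0.029843181310068464 [-0.42025931 -0.21188353  0.49763477]
```

View pics/s16.png

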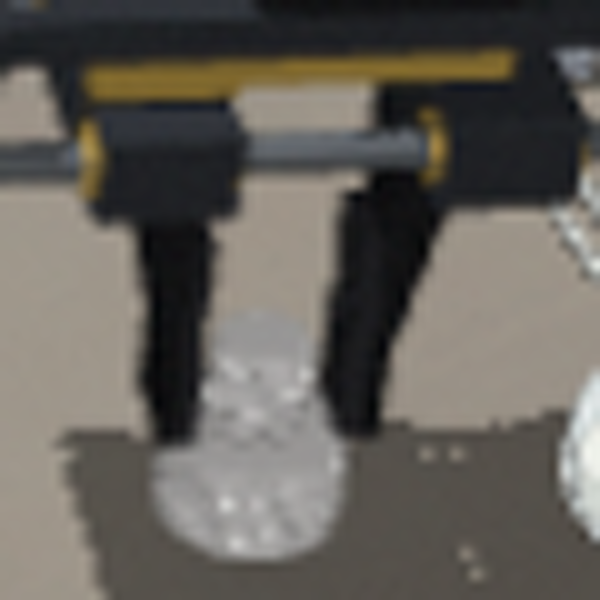

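View pics/w16.png

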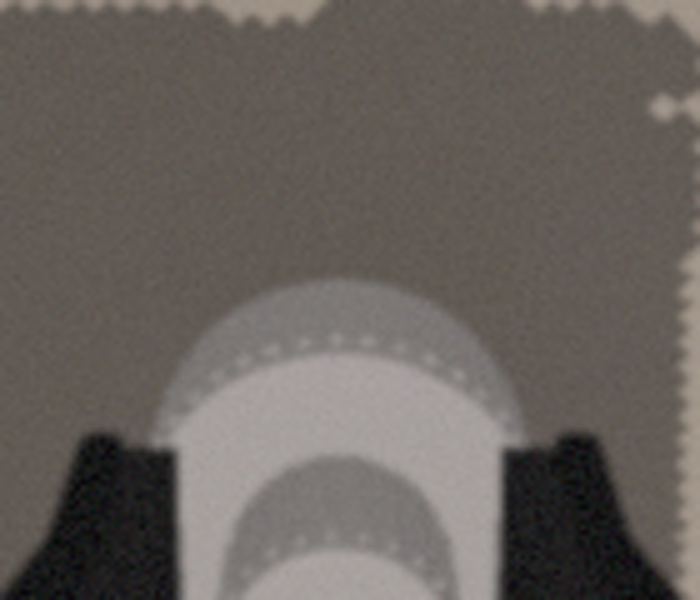

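The tips are essentially level with the skirt top and flank the knob, with no contact yet. Gripping here.

Call:
jog_arm(steps=[[0,0,0,0,0,0],[0,0,0,0,0,0],[0,0,0,0,0,0],[0,0,0,0,0,0],[0,0,0,0,0,0]], gripper=0, squeeze=40)

```text
t: 14.7
tool_pos: [0.4285, -0.3204, -0.0129]
tool_rot: [[-0.649, 0.761, 0.0], [0.761, 0.649, -0.0], [-0.0, -0.0, -1.0]]
ft_force: [0.9, -0.2, -0.6]
width: 0.019
```

Gripped at a width of 19 mm. Lifting 110 mm, then carrying over the neck (+135.6 mm in tool x, +209.7 mm in tool y).

Call:
jog_arm(steps=[[0,0,-0.2,0,0,0],[0,0,-0.7,0,0,0],[0,0,-1.4,0,0,0],[0,0,-2.1,0,0,0],[0,0,-2.75,0,0,0],[0,0,-2.75,0,0,0],[0,0,-2.75,0,0,0]])

```text
t: 15.28
tool_pos: [0.4294, -0.321, 0.099]
tool_rot: [[-0.649, 0.761, 0.003], [0.761, 0.649, -0.002], [-0.003, 0.0, -1.0]]
ft_force: [0.5, -0.4, -1.4]
width: 0.0192
```

Call:
jog_arm(steps=[[0.4,0.6,0,0,0,0],[0.8,1.25,0,0,0,0],[1.25,1.9,0,0,0,0],[1.7,2.6,0,0,0,0],[2.15,3.3,0,0,0,0],[2.6,4,0,0,0,0],[3.05,4.7,0,0,0,0],[3.3,5.1,0,0,0,0],[3.39,5.24,0,0,0,0],[3.39,5.24,0,0,0,0],[3.39,5.24,0,0,0,0]])

```text
t: 16.2
tool_pos: [0.4993, -0.082, 0.0964]
tool_rot: [[-0.649, 0.761, -0.001], [0.761, 0.649, -0.0], [0.001, -0.001, -1.0]]
ft_force: [0.3, -1.2, -0.4]
width: 0.0189
```

```bash
python3 - <<'E'
from h import *
s=sense(); im=camera("wrist"); crop("w17",im,230,170,410,310,4)
im=camera("scene"); crop("s17",im,240,170,340,300,5)
print(s["tool_pos"],s["tool_rot"],s["t"],s["width"],s["ft_force"])
E
```

```text
[ 0.49933994 -0.0820242   0.09637523] [[-6.48542752e-01  7.61177056e-01 -1.33720005e-03]
 [ 7.61177874e-01  6.48543148e-01 -1.71226113e-04]
 [ 7.36898543e-04 -1.12889455e-03 -9.99999091e-01]] 16.2 0.018858658595736794 [ 0.31383606 -1.17476507 -0.44241248]
```

View pics/s17.png

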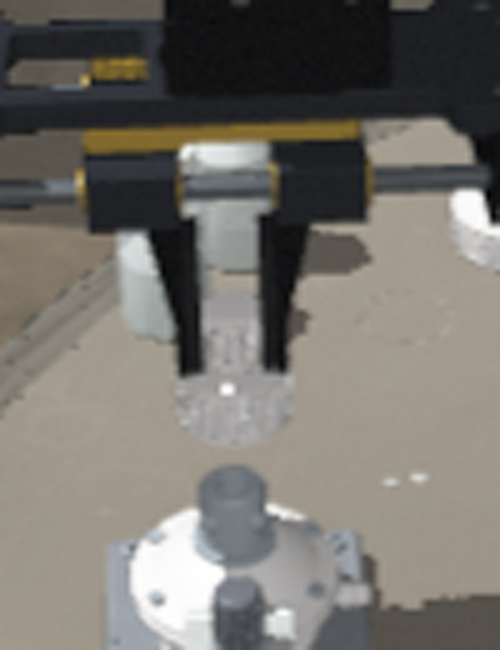

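View pics/w17.png

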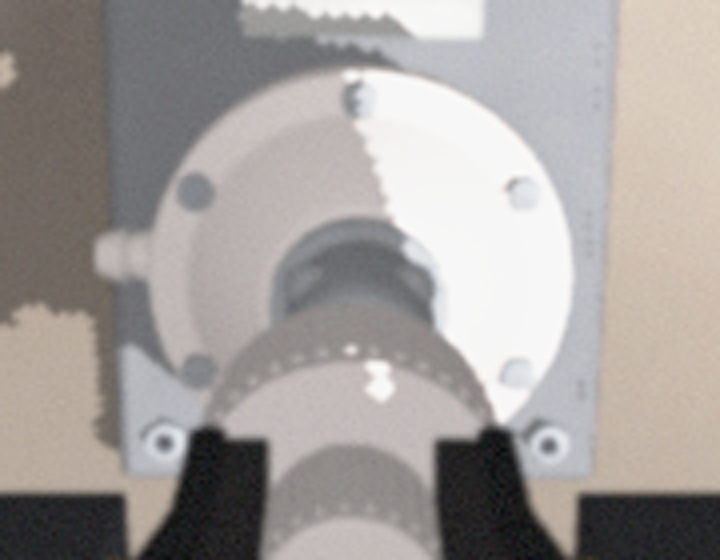

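The cap (column 352) sits about 1.2 mm short of the neck (column 361) in tool y, which agrees with the pose reading. Correcting and lowering to just above the rim.

Call:
jog_arm(steps=[[0.015,0.03,0.1,0,0,0],[0.015,0.03,0.3,0,0,0],[0.015,0.03,0.5,0,0,0],[0.015,0.03,0.63,0,0,0],[0.015,0.03,0.63,0,0,0],[0.015,0.03,0.63,0,0,0],[0.015,0.03,0.63,0,0,0]])

```text
t: 16.88
tool_pos: [0.5007, -0.0799, 0.0719]
tool_rot: [[-0.649, 0.761, 0.0], [0.761, 0.649, 0.0], [-0.0, 0.0, -1.0]]
ft_force: [-0.3, -0.1, -0.4]
width: 0.0191
```

```bash
python3 - <<'E'
from h import *
s=sense(); im=camera("wrist"); crop("w18",im,230,150,410,310,4)
im=camera("scene"); crop("s18",im,240,190,340,300,6)
print(s["tool_pos"],s["t"],s["width"],s["ft_force"])
E
```

```text
[ 0.50065232 -0.07989269  0.07193707] 16.8833 0.019119853201636946 [-0.29158511 -0.07020396 -0.3562916 ]
```

View pics/s18.png

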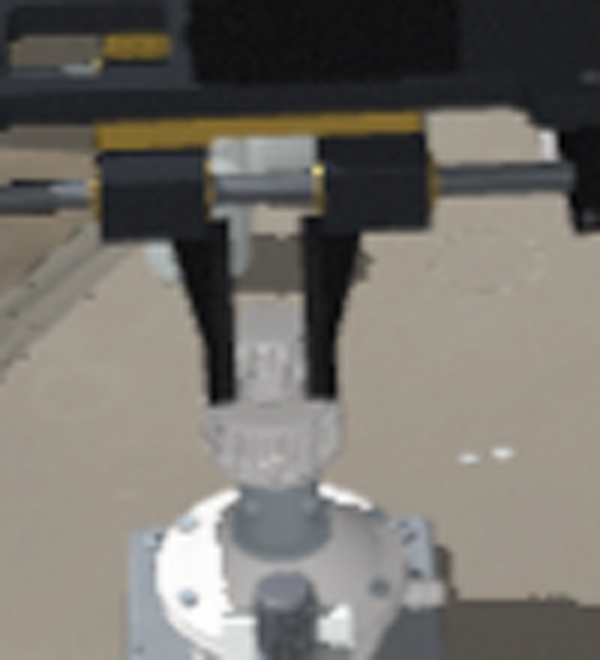

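View pics/w18.png

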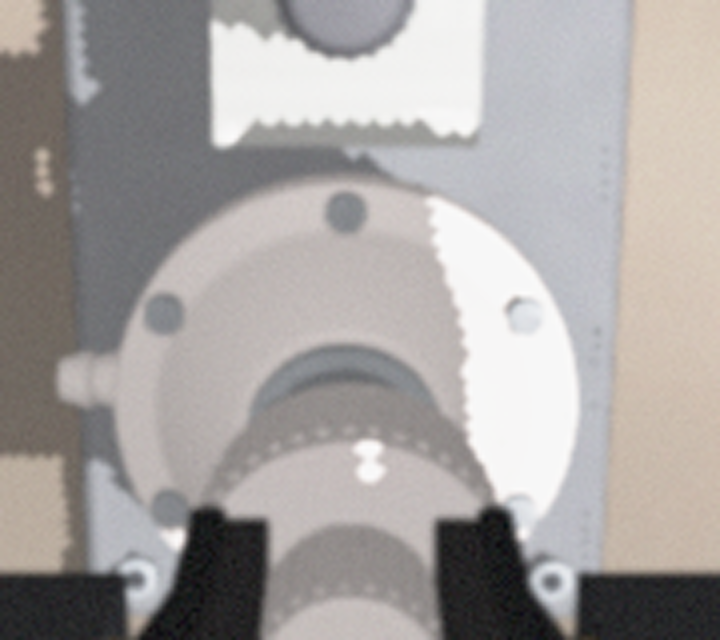

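All views say about 1 mm too far in tool y now. Shifting back 1 mm and lowering to rim contact.

Call:
jog_arm(steps=[[0,-0.025,0,0,0,0],[0,-0.025,0,0,0,0],[0,-0.025,0,0,0,0],[0,-0.025,0,0,0,0],[0,-0.025,0,0,0,0]])

```text
t: 17.4
tool_pos: [0.4998, -0.0806, 0.0719]
tool_rot: [[-0.649, 0.761, 0.0], [0.761, 0.649, -0.0], [-0.0, 0.0, -1.0]]
ft_force: [0.6, -0.1, -0.3]
width: 0.0189
```

Call:
jog_arm(steps=[[0,0,0.05,0,0,0],[0,0,0.1,0,0,0],[0,0,0.15,0,0,0],[0,0,0.2,0,0,0],[0,0,0.2,0,0,0],[0,0,0.2,0,0,0]])

```text
t: 17.9
tool_pos: [0.4997, -0.0806, 0.0637]
tool_rot: [[-0.649, 0.761, -0.0], [0.761, 0.649, 0.0], [0.0, -0.0, -1.0]]
ft_force: [-0.6, -0.6, -0.6]
width: 0.0188
```

The cap is over the neck with no side force. Continuing onto the balls.

Call:
jog_arm(steps=[[0,0,0.05,0,0,0],[0,0,0.1,0,0,0],[0,0,0.15,0,0,0],[0,0,0.15,0,0,0]])

```text
t: 18.23
tool_pos: [0.5002, -0.0806, 0.0581]
tool_rot: [[-0.649, 0.761, 0.001], [0.761, 0.649, -0.0], [-0.001, 0.0, -1.0]]
ft_force: [-1.2, 1.1, 6.2]
width: 0.0191
```

Call:
jog_arm(steps=[[0,0,0.03,0,0,0],[0,0,0.06,0,0,0],[0,0,0.09,0,0,0],[0,0,0.09,0,0,0]])

```text
t: 18.57
tool_pos: [0.5003, -0.0806, 0.0547]
tool_rot: [[-0.649, 0.761, 0.001], [0.761, 0.649, -0.0], [-0.001, 0.001, -1.0]]
ft_force: [-0.0, 1.1, 2.0]
width: 0.0184
```

The push rose to 6 N and fell to 2 N, so the balls are snapping under. Continuing to the seat.

Call:
jog_arm(steps=[[0,0,0.03,0,0,0],[0,0,0.06,0,0,0],[0,0,0.1,0,0,0],[0,0,0.1,0,0,0]])

```text
t: 18.9
tool_pos: [0.4993, -0.0806, 0.0497]
tool_rot: [[-0.649, 0.761, -0.001], [0.761, 0.649, 0.0], [0.001, -0.001, -1.0]]
ft_force: [-0.1, 1.7, -0.4]
width: 0.019
```

```bash
python3 - <<'E'
from h import *
s=sense(); im=camera("scene"); crop("s19",im,240,190,340,300,6)
print(s["tool_pos"],s["t"],s["width"],s["ft_force"])
E
```

```text
[ 0.49934068 -0.08064632  0.04966243] 18.9 0.018990402916461282 [-0.14620413  1.70926646 -0.44896004]
```

View pics/s19.png

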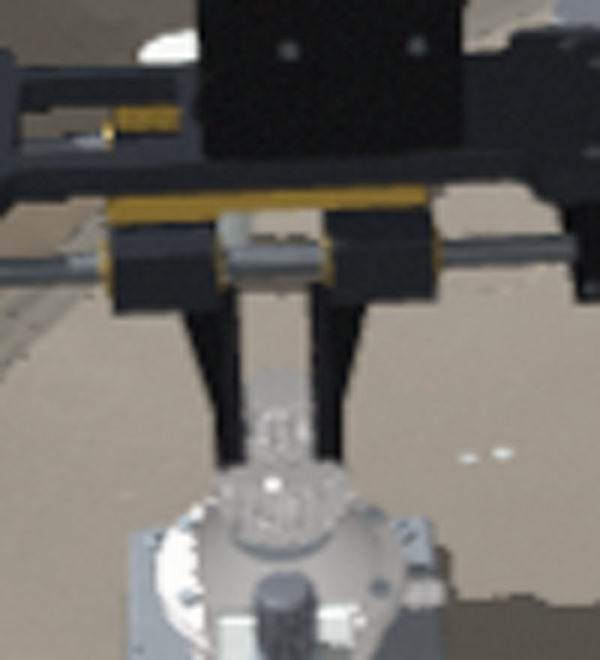

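Call:
jog_arm(steps=[[0,0,0.02,0,0,0],[0,0,0.02,0,0,0],[0,0,0.02,0,0,0]])

```text
t: 19.2
tool_pos: [0.4997, -0.0806, 0.0494]
tool_rot: [[-0.649, 0.761, -0.0], [0.761, 0.649, -0.0], [0.0, -0.0, -1.0]]
ft_force: [-0.4, 0.5, -0.5]
width: 0.0191
```

Call:
jog_arm(steps=[[0,0,0.02,0,0,0],[0,0,0.02,0,0,0],[0,0,0.02,0,0,0]])

```text
t: 19.45
tool_pos: [0.4999, -0.0806, 0.049]
tool_rot: [[-0.649, 0.761, 0.0], [0.761, 0.649, -0.0], [-0.0, 0.0, -1.0]]
ft_force: [-3.0, -0.0, 5.5]
width: 0.0191
```

Call:
jog_arm(steps=[[0,0,0.02,0,0,0],[0,0,0.02,0,0,0],[0,0,0.02,0,0,0],[0,0,0.02,0,0,0]])

```text
t: 19.78
tool_pos: [0.5, -0.0807, 0.0489]
tool_rot: [[-0.649, 0.761, 0.0], [0.761, 0.649, -0.001], [-0.001, -0.0, -1.0]]
ft_force: [-5.7, 0.4, 14.3]
width: 0.0188
```

Call:
jog_arm(steps=[[0,0,0,0,0,0],[0,0,0,0,0,0],[0,0,0,0,0,0],[0,0,0,0,0,0],[0,0,0,0,0,0],[0,0,0,0,0,0]])

```text
t: 20.28
tool_pos: [0.5, -0.0807, 0.0489]
tool_rot: [[-0.649, 0.761, 0.0], [0.761, 0.649, -0.001], [-0.001, -0.0, -1.0]]
ft_force: [-5.5, -0.0, 14.0]
width: 0.0192
```

```bash
python3 - <<'E'
from h import *
s=sense(); im=camera("scene"); crop("s20",im,240,200,330,300,6);im=camera("wrist"); crop("w20",im,210,120,430,320,3.5)
print(s["tool_pos"],s["t"],s["width"],s["ft_force"])
s=sense();print(s["tool_pos"],s["ft_force"])
S=cam("scene"); 
for z in (.062,.084,.106): print(z,(proj(S,[.5002,-.0811,z])-[240,200])*6)
E
```

```text
[ 0.50003086 -0.08067183  0.04894969] 20.2833 0.019193073699853663 [-5.45463667 -0.04636441 13.95522342]
[ 0.50005619 -0.08066273  0.0489731 ] [-6.04519307  1.03691261 14.70613831]
0.062 [278.11606788 445.72588024]
0.084 [275.85869157 387.25484438]
0.106 [273.53475544 326.77426592]
```

View pics/s20.png

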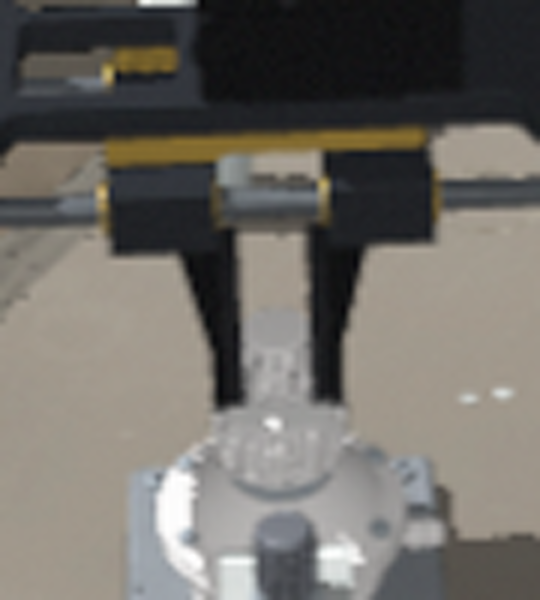

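View pics/w20.png

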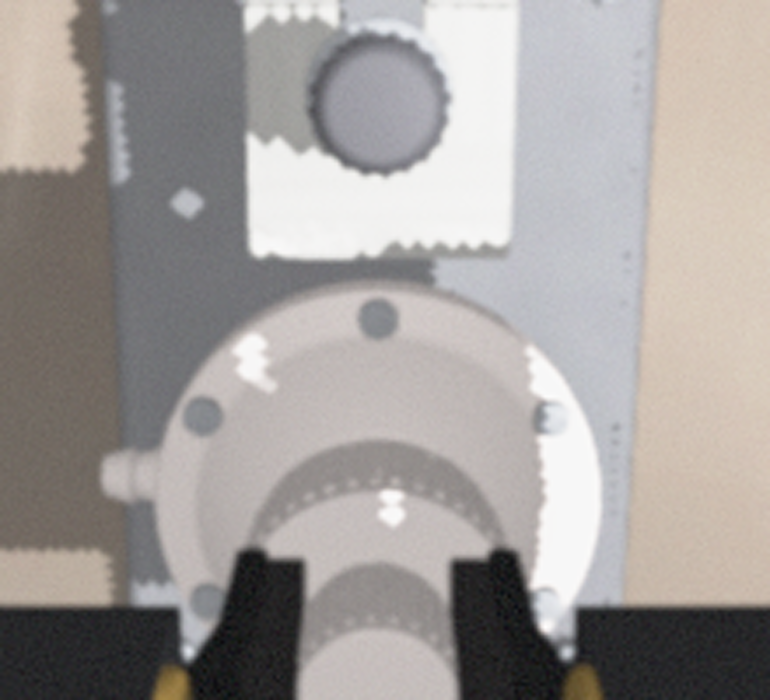

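The cap is home: 14 N up, stiff and stable, the rim at the predicted height, the pin still hanging clear, and the time well within the limit. Handing in.

```bash
python3 - <<'E'
from h import *
print(close_job()); s=sense(); print(s["t"],s["tool_pos"],s["ft_force"],s["width"])
E
```

```text
the job is handed in; nothing more can be done
None
the job is handed in; nothing more can be done
```

I parked the pin in the ledge's notch and let it go. Then I pressed the small snap cap home on the neck and handed in at about 20.4 s, with the fingers still gripping it and pushing down.

**Last checks**
- **Push:** it rose to about 6 N at the balls, dropped away, then turned stiff about 10 mm lower, as expected for the click and seat. The final reading was steady at about 14 N for over half a second. The 6 N I saw at the balls is below the stated 8 to 12 N, but I only read the force at the end of each move.
- **Cap and pin in the pictures:** the scene picture shows the cap's rim at the expected home height. The pin is upright in the notch and not touched.
- **Other objects:** I did not touch the wide cap, bottles, dropper or dish. I did not measure them again at the end.

**What disagreed**
- **Finger length:** the real fingertips end about 30 to 35 mm short of the reported TCP. My first attempt to close on the pin's knob passed above it harmlessly. I worked from the pictures and contact after that.
- **Side force:** about 6 N along -x remained on the gripper while pressing. It was stable, so I left it.

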